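# Refill the rotary parts dispenser and bin the empty cartons

## Robot

A 6-joint arm with a two-finger parallel gripper is mounted at the origin on the work surface. World frame = base frame: x ahead of the robot, y to its left, z up, the work surface at z = 0. Lengths are in mm, angles in rad, forces in N, time in s.
With the tool pointing down it reaches from about 250 to 725 mm from the base axis. Payload 9.7 kg.
Tool frame: the origin (TCP) lies on the centre line of the jaws, within the pads' length; the fingertips stand 19 mm ahead of it and the grasp point (between the pads) is the TCP (bot.finger_overhang is the distance from the TCP to the fingertips, in mm); z points along the fingers, y is the line along which they close (so a half turn about z gives the same grasp; the last joint's range is limited). The gripper opens to 85 mm and grips with 20 to 120 N. Pads are 22 mm wide; open, the fingers measure 114 mm over their backs; the gripper's body (76 mm by 85 mm) begins 54 mm behind the grasp point. The pads swing forward as they close: fully open they stand 13 mm farther back than shut.
Start: joints at [1.235, 0.087, 0.176, 1.66, 0, 1.571], TCP at [181.236, 519.279, 250.284] pointing down, gripper open.
Joint ranges: [-3.13, 3.13], [-0.85, 1.81], [-1.15, 1.24], [-2.2, 2.28], [-1.44, 1.52], [-3.14, 3.14]. Speed limits (rad/s): [2.22, 2.22, 2.57, 3.14, 3.14, 3.14].

## Interface

Orientations are given as a unit quaternion [w, x, y, z].
In Python, from workcell import sense, capture, ticket, models, bot gives the robot as it stands.
- The arm moves only by the tool apply_moves, never from a script. Its argument "motion" is a list of rows, each an object with "rot": the turn, a rotation vector about the tool's x, y, z in degrees, a list of three; "delta_pos": the shift along the tool's x, y, z in mm, a list of three; "hand": the opening in per cent of the stroke, from 0 (shut) to 100 (fully open). In form: [{"rot": [rx, ry, rz], "delta_pos": [tx, ty, tz], "hand": hand}, ...]. A call has 1 to 10 rows; each row shifts and turns the commanded pose from where the row before left it, along the tool's axes as they then stand; what a row does not reach is not made up. A row lasts 1/12 s, in which the tool goes at most 41.7 mm and 7.16 degrees, less where a joint would pass 70% of its speed; a pose out of reach is approached as far as the arm can. A call with a gripper value outside its range is refused whole. The fingers move at their own pace and stop on an object; "newtons" is the grip in N (left out, the last holds). Time passes only in rows, so rows that do not move let the fingers close. It gives the time, the measured TCP pose, the force, the opening and the grip force at its end, in the units of the state.
- sense(): the state, without advancing time (a new reading comes with each control period).
- capture(name): name is "side" or "top"; returns a dict with "frame" (480x640x3 uint8, red, green, blue), "vfov" (degrees; the focal length in pixels is half the picture's height over the tangent of half this angle, whatever the lens; pixels are square), "cx", "cy" (the principal point, pixels), "extrinsics" (4x4, takes a point from camera to world coordinates). Camera axes: x right, y down, z forward; pixel columns grow to the right and rows downward; lengths in mm; the calibration is good to about 2 mm. A picture is of the moment at which its call begins. There is no depth.
- ticket.hand_in(): hands the job in; it is judged then, once.
Trained networks look in a picture, given as the dict that the camera call returned (one of the last four; its "shot" number tells which), for a name from the list of things; names that differ only in an ending like _2 or _b are one class to them, and where a whole thing is asked for, a point or a joint stands for the part that bears it (a point fixed in the world has none). Each returns a list of dicts, best first, with "score" (0 to 1); they miss things now and then, are a little off and sometimes report something else, mostly with a low value. They report only what shows in the picture. A call takes as long as a camera call. They do not tell look-alikes from the thing itself.
- models.find_in(picture, query): "point" ([x, y, z] in mm, in world coordinates, good to about 4 mm: the middle of the surface that is visible of it).
The state is a dict: "time": time; "joints": joint angles; "qd": joint speeds; "joint_efforts": joint torques, N m; "tool_pos": TCP position; "ee_rot": TCP orientation; "contact_force": force on the tool from outside, world axes, zero at the start; "torque": the same for the moment, N m; "gripper_width": finger opening in mm; "grasp_force": force on a finger pad.
Only numpy, scipy, OpenCV 4.12 (cv2) and the standard library are available. Lean on these libraries where they do the work, as an engineer would, in place of code of your own. Each camera call takes 0.05 s, during which the arm holds its last target. There are 200 camera calls.

## Task

Refill the rotary parts dispenser: turn its drum by the knob on top until the wide compartment fills the window in the lid, then take the scoop tray, tip all its wooden knobs through the window into that compartment, and stand the empty tray back on its mat. Once the knobs are in, turn the drum on until the blank sector closes the window. Push every empty carton through the flap into the waste bin, so that the flap is shut at the end, and leave the tape, the mug and the stapler alone.

Things in the scene. Friction and masses are not known exactly. Their poses are not given: they have to be found in the camera images.
- dispenser: Rotary parts dispenser, fixed: a round grey tub 300 mm across under a clear flat lid (top at 88 mm); a drum turns inside. Origin: on the drum's upright axis at bench level, z up. The lid's one open filling window, towards the dispenser's own -y, is a ring sector 33 deg either side of -y, 48 to 138 mm from the axis, with a black raised rim 4 mm thick, its top at 96 mm.
- window (a point): Centre of the filling window, 95 mm from the drum's axis, at the height of the rim's top (96 mm above the bench). Clear opening there: 103 mm across by 90 mm radially. Axes as the dispenser's.
- drum (a joint): Drum angle (rad), growing anticlockwise seen from above; stops at -2.9 and 2.2, stays where left, 0.1 N m to turn. It has one wide open compartment (90 deg), clockwise of it a blank sector (86 deg, aluminium plate under the lid), then three narrow ones (61 deg). At 0 the wide one is centred in the window, at 1.536 the blank one; each fills the 66 deg window over 0.17 rad either way.
- drum_knob (a point): Middle of the black knob that turns the drum, on its axis, 120 mm above the bench, where to grip it: an upright bar 14 mm thick, 58 mm long, from 98 to 138 mm height, on a round skirt of radius 34 mm. One end has a pointed nose (44 mm from the axis) with a white line on top: it points to the middle of the wide compartment. The point turns with the drum, its -y axis along the nose.
- wide_bay (a point): Point on the drum's axis at the level of the drum's floor (17 mm above the bench), turning with the drum. Its x and y axes run along the two dividers that bound the wide compartment, so that a point with x > 0 and y > 0 within 142 mm of the axis lies over that compartment. The compartments are 63 mm deep.
- mat: Flat black rubber mat, 180 x 105 x 3 mm, fixed to the bench, on which the tray stands. Origin: centre of its underside; its x axis runs along its length.
- tray: Steel scoop tray, 150 mm long (x), 78 mm wide (y), 0.2 kg, holding the wooden knobs. Origin: centre of its underside. Floor 3 mm; side and back walls up to 25 mm; the front end (-x) is open, the floor's last 25 mm there turning up by 8 deg. Upright black grip at the back (+x). Slippery: tipped nose-down the knobs slide from about 30 deg, surely at 40; carried level without jerks they stay.
- tray_grip (a point): Where to grip the tray's black upright grip: a flat plate 12 mm thick along the tray's x and 44 mm wide along its y, centred 69 mm behind the tray's origin, its top 81 mm above the tray's underside. The point lies 58 mm above the underside. Axes as the tray's.
- tray_spout (a point): Middle of the floor's front edge (the open, pouring end), 75 mm ahead of the tray's origin (towards the tray's -x), 6.5 mm above its underside. Axes as the tray's.
- bin: White bench waste bin, fixed, 170 mm (its x) by 200 mm (its y) and 230 mm high, with a grey top frame. Origin: centre of its underside. In the middle of the top is a mouth 110 mm (x) by 150 mm (y), closed by the flap. Walls 4 mm.
- flap (a joint): Angle of the aluminium flap in the bin's mouth (rad): 0 shut (level, top 3 mm below the rim), up to 1.45 pushed down. It is hinged along the +x edge of the mouth (the steel rod); its free edge, with the black strip, is at the mouth's -x edge and swings down into the bin. A light spring (0.02 N m) shuts it; a carton let go 30 mm below the rim drops in.
- knob0_c (a point): Turned wooden drawer knob, 28 mm across the head and 24 mm high, 20 g, standing in the tray; this point is its centre, half-way up. May be absent.
- knob1_c (a point): Turned wooden drawer knob, 28 mm across the head and 24 mm high, 20 g, standing in the tray; this point is its centre, half-way up. May be absent.
- knob2_c (a point): Turned wooden drawer knob, 28 mm across the head and 24 mm high, 20 g, standing in the tray; this point is its centre, half-way up. May be absent.
- knob3_c (a point): Turned wooden drawer knob, 28 mm across the head and 24 mm high, 20 g, standing in the tray; this point is its centre, half-way up. May be absent.
- knob4_c (a point): Turned wooden drawer knob, 28 mm across the head and 24 mm high, 20 g, standing in the tray; this point is its centre, half-way up. May be absent.
- knob5_c (a point): Turned wooden drawer knob, 28 mm across the head and 24 mm high, 20 g, standing in the tray; this point is its centre, half-way up. May be absent.
- carton0_c (a point): Emptied small cardboard carton lying on the bench, 60 mm (its x) by 40 mm (its y) by 32 mm high, 60 g; this point is its centre. May be absent.
- carton1_c (a point): Emptied small cardboard carton lying on the bench, 60 mm (its x) by 40 mm (its y) by 32 mm high, 60 g; this point is its centre. May be absent.
- carton2_c (a point): Emptied small cardboard carton lying on the bench, 60 mm (its x) by 40 mm (its y) by 32 mm high, 60 g; this point is its centre. May be absent.
- carton3_c (a point): Emptied small cardboard carton lying on the bench, 60 mm (its x) by 40 mm (its y) by 32 mm high, 60 g; this point is its centre. May be absent.
- tape_roll: Bystander: roll of clear packing tape lying flat, 96 mm across, 48 mm high. Origin: centre of its underside.
- mug: Bystander: white mug, 80 mm across, 92 mm high. Origin: centre of its underside.
- stapler: Bystander: grey and black stapler, 130 x 32 x 45 mm. Origin: centre of its underside.
Things that resemble listed ones, but are neither listed nor needed, are in the scene too. Leave any pink or purple look-alike of the part that bears carton2_c alone.

How it is judged:
By the outcome, as a careful person would: the job done as asked, in the order asked, and still so for the second after the job is handed in, with the robot touching nothing.
Of knob0, knob1, knob2, knob3, knob4, knob5 only 3 to 6 are there at a start; the rules pass over those that are not, and their reading is None.
Of carton0, carton1, carton2, carton3 only 2 to 4 are there at a start; the rules pass over those that are not, and their reading is None.
At some moment in a run one of carton0, carton1, carton2, carton3 may be knocked a few centimetres aside while the robot is not near it.
It also fails if it takes over 210 s, if anything falls off the work surface, if the arm or the gripper's body presses on something with over 40 N, if the wrist force passes 120 N, or if a joint passes its speed limit or range.

## Working session

There is one attempt and no reset: what is moved stays moved. The work goes in short steps, Python scripts to look and compute and a tool call to move; the robot and the scene stay as the last step left them, time stands still between calls to the robot, and variables do not carry over. Pictures are saved under pics/ and viewed, at most 14 in all, crops included, and the job is handed in when it is done.

Besides the shell and the picture viewer there is one more tool, called after "Request:" as name(argument=value, ...), one argument or row to a line, values as JSON. apply_moves: Moves the arm, as the interface text tells. Its arguments: {"type":"object","properties":{"motion":{"type":"array","items":{"type":"object","properties":{"rot":{"type":"array","items":{"type":"number"}},"delta_pos":{"type":"array","items":{"type":"number"}},"hand":{"type":"number"}}}},"newtons":{"type":"number"}},"required":["motion"]}

```bash
ls; mkdir -p pics; cat > h.py <<'E'
import numpy as np, cv2
from scipy.spatial.transform import Rotation as R
from workcell import sense, capture, ticket, models, bot
def K(p):
    f=240/np.tan(np.radians(p["vfov"])/2); return f,p["cx"],p["cy"]
def proj(p,P):
    f,cx,cy=K(p); T=np.linalg.inv(p["extrinsics"]); c=T[:3,:3]@np.array(P,float)+T[:3,3]
    return np.array([cx+f*c[0]/c[2],cy+f*c[1]/c[2]])
def unproj(p,u,v,z):
    f,cx,cy=K(p); E=np.array(p["extrinsics"]); d=E[:3,:3]@np.array([(u-cx)/f,(v-cy)/f,1]); o=E[:3,3]
    return o+d*(z-o[2])/d[2]
def save(p,n): cv2.imwrite(f"pics/{n}.png",cv2.cvtColor(p["frame"],cv2.COLOR_RGB2BGR))
def tool(): 
    s=sense(); return np.array(s["tool_pos"]), R.from_quat(np.roll(s["ee_rot"],-1))
E
python3 - <<'E'
from h import *
for n in("top","side"):
    p=capture(n); save(p,n+"0"); print(n,np.round(p["extrinsics"],3).tolist(),p["vfov"],p["cx"],p["cy"])
    for q in ["dispenser","window","drum_knob","mat","tray","tray_grip","tray_spout","bin","flap","knob0_c","carton0_c","carton2_c","tape_roll","mug","stapler"]:
        print(q,[(np.round(d["point"]).astype(int).tolist(),round(d["score"],2),proj(p,d["point"]).astype(int).tolist()) for d in models.find_in(p,q)])
print(sense())
E
```

```text
pics
top [[-0.168, -0.963, 0.212, 327.917], [-0.986, 0.165, -0.03, -54.888], [-0.006, -0.214, -0.977, 1182.762], [0.0, 0.0, 0.0, 1.0]] 46.87178459978693 315.61176438547255 242.53313741454951
dispenser [([501, 282, 85], 0.87, [136, 305]), ([514, 223, 16], 0.7, [174, 297]), ([751, -52, 45], 0.6, [284, 167])]
window [([507, 282, 82], 0.64, [137, 302])]
drum_knob [([513, 222, 16], 0.72, [174, 297]), ([603, 14, 6], 0.37, [266, 241])]
mat [([542, 48, 5], 0.82, [255, 271])]
tray [([600, 18, 9], 0.67, [264, 243])]
tray_grip [([603, 17, 5], 0.84, [265, 242])]
tray_spout [([602, 17, 9], 0.93, [265, 242]), ([558, -8, 30], 0.45, [278, 258])]
bin [([508, -410, 225], 0.82, [498, 227]), ([598, 17, 7], 0.46, [265, 243])]
flap [([520, -436, 224], 0.57, [510, 218]), ([545, 44, 6], 0.18, [256, 269])]
knob0_c [([562, -8, 29], 0.63, [278, 256])]
carton0_c [([648, -133, 34], 0.79, [329, 207]), ([510, 283, 82], 0.62, [136, 300])]
carton2_c [([425, -91, 35], 0.84, [328, 313]), ([442, -194, 32], 0.73, [375, 297]), ([539, -236, 30], 0.67, [386, 249]), ([326, -149, 31], 0.58, [364, 357])]
tape_roll [([750, -53
[... 1291 characters left out ...]

{'time': 1.6, 'joints': array([1.23502469e+00, 8.68594248e-02, 1.75928837e-01, 1.65983495e+00,
       4.45083356e-05, 1.57079947e+00]), 'qd': array([ 0.00052372,  0.00067513, -0.00047646,  0.00132527, -0.00221841,
        0.00090077]), 'joint_efforts': array([ 2.47951184e-04, -5.20094240e+01,  4.64853787e+01,  1.79005059e-03,
        1.17460531e-04, -6.19185002e-06]), 'tool_pos': array([181.20889625, 519.27922195, 250.32129542]), 'ee_rot': array([-1.93685369e-05,  1.67099815e-01,  9.85939984e-01,  1.88988913e-05]), 'contact_force': array([-0.1936976 ,  0.09816095,  0.03193796]), 'torque': array([-0.03043736,  0.05192908, -0.01027251]), 'grasp_force': 0.0, 'gripper_width': 85.27322750267888}
```

View pics/top0.png

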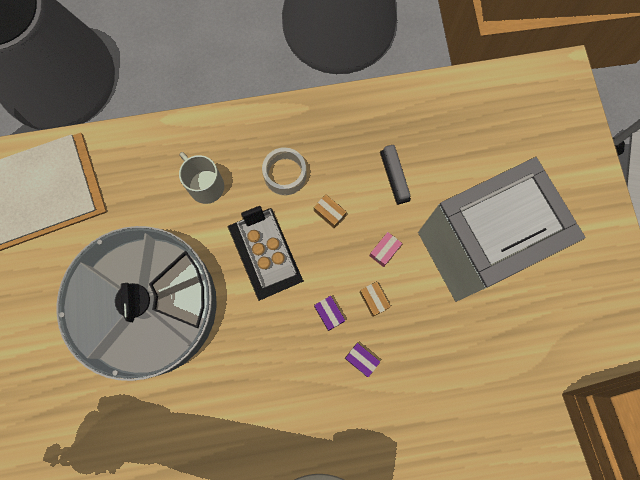

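View pics/side0.png

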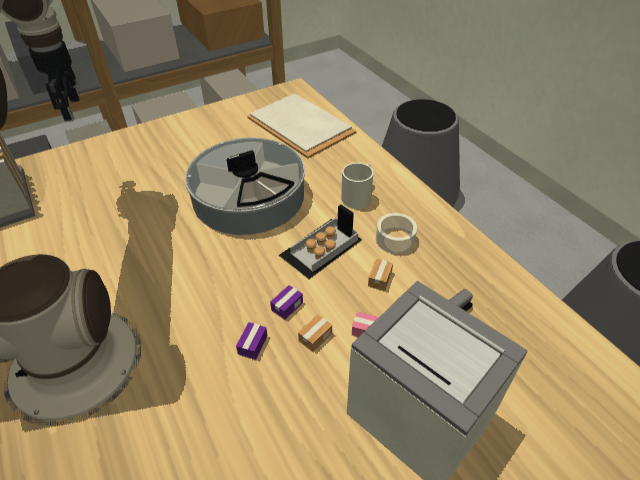

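```bash
python3 - <<'E'
import cv2
a=cv2.imread("pics/top0.png")
c=a[220:385,50:220]; d=a[185:305,220:420]
cv2.imwrite("pics/c1.png",cv2.resize(c,None,fx=3.5,fy=3.5,interpolation=cv2.INTER_CUBIC))
cv2.imwrite("pics/c2.png",cv2.resize(d,None,fx=4,fy=4,interpolation=cv2.INTER_CUBIC))
E
```

```text
(no output)
```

View pics/c1.png

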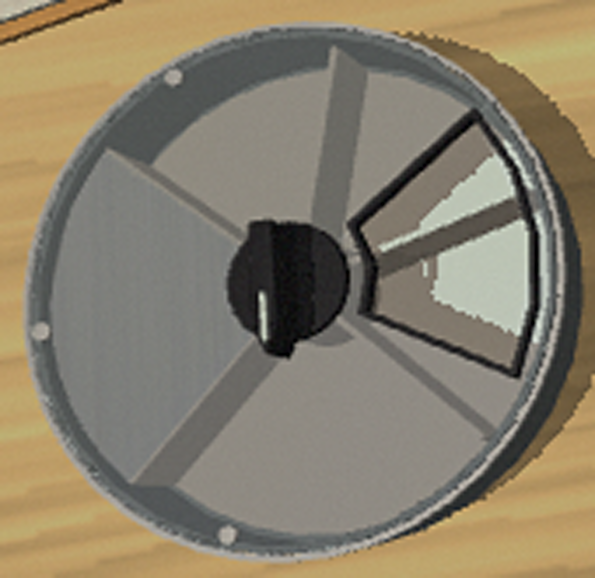

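View pics/c2.png

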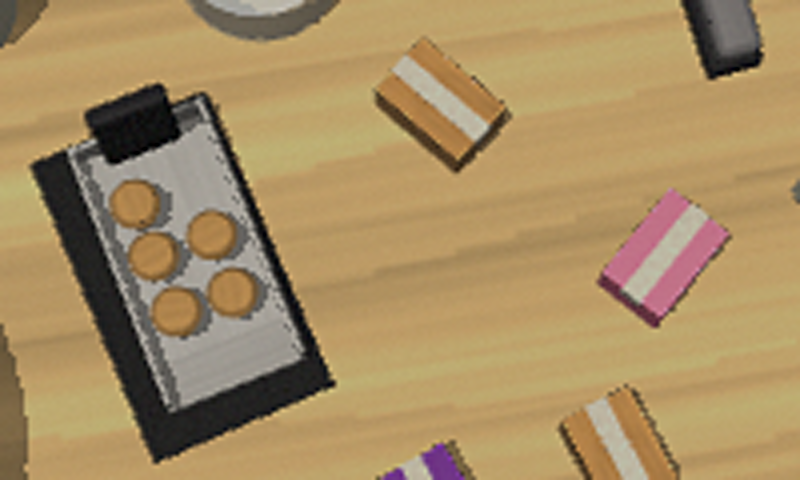

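```bash
cat > fit.py <<'E'
from h import *
from scipy.optimize import least_squares
def Rz(a): return np.array([[np.cos(a),-np.sin(a)],[np.sin(a),np.cos(a)]])
def fit(p,local,px,x0):
    local=np.array(local,float); px=np.array(px,float)
    def w(q): 
        L=local.copy(); L[:,:2]=L[:,:2]@Rz(q[2]).T+q[:2]; return L
    def r(q): return (np.array([proj(p,P) for P in w(q)])-px).ravel()
    s=least_squares(r,x0,x_scale=[10,10,.1],loss="soft_l1"); return s.x,np.round(r(s.x).reshape(-1,2),1)
E
python3 - <<'E'
from fit import *
p=capture("top")
a=lambda l,f,o:[(u/f+o[0],v/f+o[1]) for u,v in l]
pol=lambda r,d,z:[r*np.sin(np.radians(d)),-r*np.cos(np.radians(d)),z]
A=(3.5,(50,220));B=(4,(220,185))
q,r=fit(p,[pol(46,35.5,96),pol(46,-35.5,96),pol(140,33.8,96),pol(140,-33.8,96)],a([(353,226),(366,313),(476,113),(519,376)],*A),[500,250,0])
print("disp",q,r.tolist()); D=q
for ang in range(0,360,45): pass
img=p["frame"].copy()
def dots(P,c):
    for x in P: cv2.circle(img,tuple(int(round(v)) for v in proj(p,x)),1,c,-1)
w=lambda q,P:[np.r_[Rz(q[2])@np.array(t[:2])+q[:2],t[2]] for t in P]
dots(w(D,[pol(150,t,88) for t in range(0,360,6)]),(255,0,0))
m,r=fit(p,[[90,-52.5,3],[-90,-52.5,3],[-90,52.5,3],[90,52.5,3]],a([(32,163),(157,462),(333,383),(208,84)],*B),[570,20,-.2]); print("mat",m,r.tolist())
# retry with y flip
m,r=fit(p,[[90,52.5,3],[-90,52.5,3],[-90,-52.5,3],[90,-52.5,3]],a([(32,163),(157,462),(333,383),(208,84)],*B),[570,20,-.2]); print("mat",m,r.tolist())
t,r=fit(p,[[-75,39,9.5],[-75,-39,9.5],[75,-39,28],[75,39,28],[75,22,84],[75,-22,84],[63,-22,84],[63,22,84]],a([(172,412),(305,355),(206,94),(68,152),(85,117),(160,84),(172,102),(95,135)],*B),m); print("tray",t,r.tolist())
dots(w(t,[[-75,39,9.5],[-75,-39,9.5],[75,-39,28],[75,39,28],[75,22,84],[75,-22,84],[63,-22,84],[63,22,84]]),(255,0,0))
dots(w(m,[[90,52.5,3],[-90,52.5,3],[-90,-52.5,3],[90,-52.5,3]]),(0,255,0))
# drum angle: nose at d (from -y disp), bar
dots(w(D,[[0,0,138]]),(0,255,0))
for deg in (-70,-80,-90,-100): 
    print(deg, [((proj(p,w(D,[pol(rr,deg,z)])[0])-[50,220])*3.5).astype(int).tolist() for rr,z in((44,138),(-29,138),(142,80),(10,138))])
    print('div',[((proj(p,w(D,[pol(142,deg+s,80)])[0])-[50,220])*3.5).astype(int).tolist() for s in(45,-45)])
# cartons via hsv
hsv=cv2.cvtColor(p["frame"],cv2.COLOR_RGB2HSV)
for (u,v) in((330,210),(375,298)): print(hsv[v-14:v+14:4,u-14:u+14:4,:].tolist()[3])
o=np.hstack([cv2.resize(img[220:385,50:220],None,fx=2.6,fy=2.6),cv2.resize(img[195:305,220:355],None,fx=2.6,fy=3.9)]) if 0 else None
c1=cv2.resize(img[215:390,50:225],(400,400),interpolation=2);c2=cv2.resize(img[195:310,220:335],(400,400),interpolation=2)
cv2.imwrite("pics/ov.png",np.hstack([c1,c2])[:,:,::-1])
np.savez("poses.npz",D=D,m=m,t=t)
E
```

```text
disp [5.08111287e+02 2.83876307e+02 3.69421956e-02] [[-0.2, -0.6], [-0.0, 1.0], [0.0, -1.1], [0.1, 0.5]]
mat [581.9634016   29.2990774   -0.60811095] [[72.6, 0.4], [5.0, -0.2], [-82.7, -1.2], [-14.2, 0.7]]
mat [5.80117741e+02 1.96753283e+01 2.43703578e-01] [[-0.2, -0.4], [-0.3, -0.2], [0.8, -0.1], [-0.1, 0.9]]
tray [5.84976592e+02 1.41777516e+01 2.21933129e-01] [[0.1, 0.2], [0.8, 0.7], [-0.7, 1.2], [0.1, 0.0], [-0.3, -1.0], [0.9, -0.7], [-0.0, 0.0], [-0.8, -0.3]]
-70 [[305, 344], [243, 229], [421, 503], [276, 290]]
div [[542, 343], [226, 535]]
-80 [[292, 351], [251, 225], [380, 524], [273, 292]]
div [[526, 385], [185, 521]]
-90 [[278, 355], [260, 222], [337, 537], [270, 293]]
div [[503, 425], [148, 499]]
-100 [[264, 356], [270, 221], [292, 542], [267, 293]]
div [[474, 460], [115, 471]]
[[17, 152, 178], [16, 154, 177], [17, 104, 150], [25, 33, 187], [24, 32, 191], [16, 152, 171], [16, 152, 178]]
[[20, 114, 134], [16, 154, 180], [16, 155, 168], [25, 34, 189], [17, 84, 179], [16, 152, 169], [18, 126, 77]]
```

View pics/ov.png

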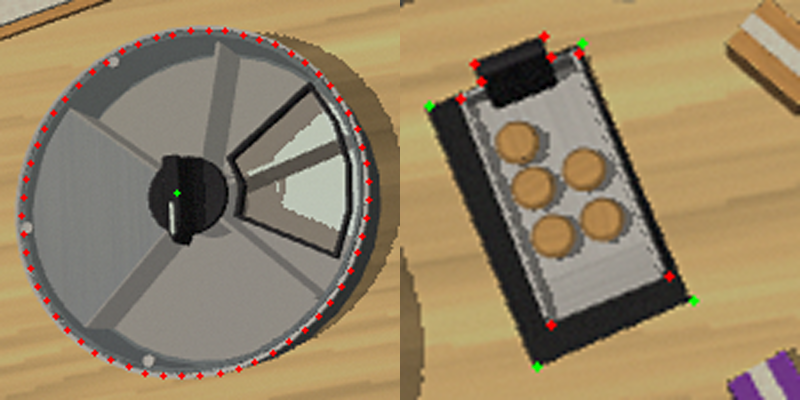

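Request:
apply_moves(
  motion=[
    {"delta_pos": [-38.6, -11.4, 0], "hand": 70},
    {"delta_pos": [-38.6, -11.4, 0], "hand": 70},
    {"delta_pos": [-38.6, -11.4, 0], "hand": 70},
    {"delta_pos": [-38.6, -11.4, 0], "hand": 70},
    {"delta_pos": [-38.6, -11.4, 0], "hand": 70},
    {"delta_pos": [-38.6, -11.4, 0], "hand": 70},
    {"delta_pos": [-38.6, -11.4, 0], "hand": 70},
    {"delta_pos": [-38.6, -11.4, 0], "hand": 70},
    {"delta_pos": [-38.6, -11.4, 0], "hand": 70},
    {"delta_pos": [-38.6, -11.4, 0], "hand": 70},
  ],
)

```text
validation failed for argument at $.mo...
```

Request:
apply_moves(
  motion=[
    {"rot": [0, 0, -5.4], "hand": 70},
    {"rot": [0, 0, -5.4], "hand": 70},
    {"rot": [0, 0, -5.4], "hand": 70},
    {"delta_pos": [0, 0, 0], "hand": 70},
  ],
)

```text
validation failed for argument at $.mo...
```

```bash
cat > plan.py <<'E'
from h import *
def down(psi): 
    a=np.radians(psi); y=np.array([np.cos(a),np.sin(a),0]); z=np.array([0,0,-1.]); return R.from_matrix(np.c_[np.cross(y,z),y,z])
def plan(P,Rt=None):
    P0,R0=tool(); d=R0.inv().apply(np.array(P)-P0); s="shift %s"%np.round(d,1)
    if Rt is not None: s+=" rot(tool) %s"%np.round((R0.inv()*Rt).as_rotvec(degrees=True),1)
    print(s)
def st():
    s=sense(); P,Q=tool(); M=Q.as_matrix()
    print("t",round(s["time"],1),"P",np.round(P,1),"psi",round(np.degrees(np.arctan2(M[1,1],M[0,1])),1),"z",np.round(M[:,2],3),"j",np.round(s["joints"],2),"F",np.round(s["contact_force"],1),"w",round(s["gripper_width"],1),"g",round(s["grasp_force"],1))
E
python3 - <<'E'
from plan import *
st(); plan([508,284,122],down(87))
E
```

```text
t 1.6 P [181.2 519.3 250.3] psi 70.8 z [ 0. -0. -1.] j [ 1.24  0.09  0.18  1.66 -0.    1.57] F [ 0.3  0.2 -0.3] w 85.7 g 0.0
shift [-386.  -114.5  128.3] rot(tool) [ -0.    0.  -16.2]
```

Request:
apply_moves(
  motion=[
    {"rot": [0, 0, 0], "delta_pos": [-38.6, -11.4, 0], "hand": 70},
    {"rot": [0, 0, 0], "delta_pos": [-38.6, -11.4, 0], "hand": 70},
    {"rot": [0, 0, 0], "delta_pos": [-38.6, -11.4, 0], "hand": 70},
    {"rot": [0, 0, 0], "delta_pos": [-38.6, -11.4, 0], "hand": 70},
    {"rot": [0, 0, 0], "delta_pos": [-38.6, -11.4, 0], "hand": 70},
    {"rot": [0, 0, 0], "delta_pos": [-38.6, -11.4, 0], "hand": 70},
    {"rot": [0, 0, 0], "delta_pos": [-38.6, -11.4, 0], "hand": 70},
    {"rot": [0, 0, 0], "delta_pos": [-38.6, -11.4, 0], "hand": 70},
    {"rot": [0, 0, 0], "delta_pos": [-38.6, -11.4, 0], "hand": 70},
    {"rot": [0, 0, 0], "delta_pos": [-38.6, -11.4, 0], "hand": 70},
  ],
)

```text
time: 2.48
tool_pos: [509.5, 282.9, 250.5]
ee_rot: [0.0, 0.167, 0.986, 0.0]
contact_force: [-0.3, 1.5, 0.2]
gripper_width: 59.2
grasp_force: 0.0
```

Request:
apply_moves(
  motion=[
    {"rot": [0, 0, -5.4], "delta_pos": [0, 0, 0], "hand": 70},
    {"rot": [0, 0, -5.4], "delta_pos": [0, 0, 0], "hand": 70},
    {"rot": [0, 0, -5.4], "delta_pos": [0, 0, 0], "hand": 70},
    {"rot": [0, 0, 0], "delta_pos": [0, 0, 0], "hand": 70},
  ],
)

```text
time: 2.82
tool_pos: [508.4, 284.1, 250.1]
ee_rot: [-0.0, 0.025, 1.0, -0.0]
contact_force: [0.2, 0.2, -0.2]
gripper_width: 59.7
grasp_force: 0.0
```

```bash
python3 - <<'E'
from plan import *
st(); plan([508,284,122],down(87))
E
```

```text
t 2.8 P [508.4 284.1 250.1] psi 87.2 z [-0. -0. -1.] j [0.51 0.17 0.26 1.67 0.   0.56] F [ 0.2  0.2 -0.2] w 59.7 g 0.0
shift [ 4.000e-01 -1.000e-01  1.281e+02] rot(tool) [-0.  -0.   0.2]
```

Request:
apply_moves(
  motion=[
    {"rot": [0, 0, 0], "delta_pos": [0, 0, 32], "hand": 60},
    {"rot": [0, 0, 0], "delta_pos": [0, 0, 32], "hand": 60},
    {"rot": [0, 0, 0], "delta_pos": [0, 0, 32], "hand": 60},
    {"rot": [0, 0, 0], "delta_pos": [0, 0, 31], "hand": 60},
    {"rot": [0, 0, 0], "delta_pos": [0, 0, 0], "hand": 60},
    {"rot": [0, 0, 0], "delta_pos": [0, 0, 0], "hand": 0},
    {"rot": [0, 0, 0], "delta_pos": [0, 0, 0], "hand": 0},
    {"rot": [0, 0, 0], "delta_pos": [0, 0, 0], "hand": 0},
    {"rot": [0, 0, 0], "delta_pos": [0, 0, 0], "hand": 0},
    {"rot": [0, 0, 0], "delta_pos": [0, 0, 0], "hand": 0},
  ],
  newtons=40,
)

```text
time: 3.65
tool_pos: [509.2, 287.0, 126.3]
ee_rot: [0.002, 0.026, 1.0, 0.003]
contact_force: [-1.0, 11.6, 0.7]
gripper_width: 13.4
grasp_force: 41.4
```

```bash
python3 - <<'E'
from plan import *
st(); print(sense()["torque"]); save(capture("top"),"top1"); p=capture("side")
cv2.imwrite("pics/s1.png",cv2.resize(p["frame"][90:250,150:350],None,fx=3,fy=3,interpolation=2)[:,:,::-1])
E
```

```text
t 3.6 P [509.2 287.  126.3] psi 87.0 z [ 0.004  0.006 -1.   ] j [0.51 0.15 0.01 1.42 0.   0.56] F [-1.  11.6  0.7] w 13.4 g 41.4
[ 1.57757946  0.11821094 -0.0596166 ]
```

View pics/s1.png

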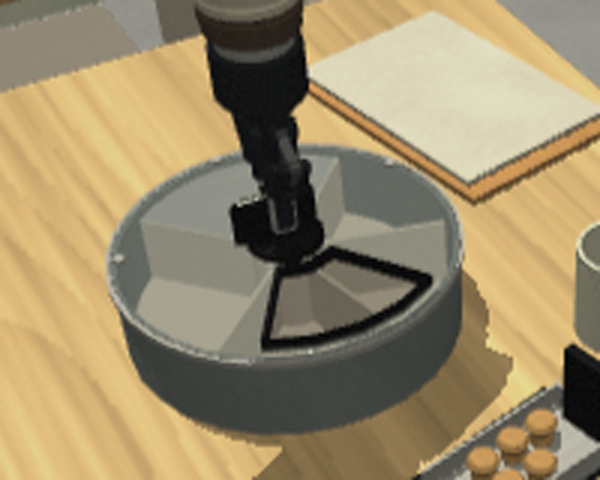

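Request:
apply_moves(
  motion=[
    {"rot": [0, 0, 0], "delta_pos": [0, 3, 0], "hand": 0},
    {"rot": [0, 0, -6.8], "delta_pos": [0, 0, 0], "hand": 0},
    {"rot": [0, 0, -6.8], "delta_pos": [0, 0, 0], "hand": 0},
    {"rot": [0, 0, -6.8], "delta_pos": [0, 0, 0], "hand": 0},
    {"rot": [0, 0, -6.8], "delta_pos": [0, 0, 0], "hand": 0},
    {"rot": [0, 0, -6.8], "delta_pos": [0, 0, 0], "hand": 0},
    {"rot": [0, 0, -6.8], "delta_pos": [0, 0, 0], "hand": 0},
    {"rot": [0, 0, -6.8], "delta_pos": [0, 0, 0], "hand": 0},
  ],
)

```text
time: 4.42
tool_pos: [509.8, 285.6, 126.3]
ee_rot: [0.002, -0.381, 0.925, -0.002]
contact_force: [2.1, -15.5, 7.2]
gripper_width: 13.4
grasp_force: 42.4
```

```bash
python3 - <<'E'
from plan import *
st()
E
```

```text
t 4.4 P [509.8 285.6 126.3] psi 134.7 z [ 0.004 -0.003 -1.   ] j [ 0.51  0.15  0.01  1.42 -0.   -0.27] F [  2.1 -15.5   7.2] w 13.4 g 42.4
```

Request:
apply_moves(
  motion=[
    {"rot": [0, 0, -6.8], "delta_pos": [1, -1, 0], "hand": 0},
    {"rot": [0, 0, -6.8], "delta_pos": [0, 0, 0], "hand": 0},
    {"rot": [0, 0, -6.8], "delta_pos": [0, 0, 0], "hand": 0},
    {"rot": [0, 0, -6.8], "delta_pos": [0, 0, 0], "hand": 0},
    {"rot": [0, 0, -6.8], "delta_pos": [0, 0, 0], "hand": 0},
    {"rot": [0, 0, -6.8], "delta_pos": [0, 0, 0], "hand": 0},
    {"rot": [0, 0, -6.8], "delta_pos": [0, 0, 0], "hand": 0},
    {"rot": [0, 0, 0], "delta_pos": [0, 0, 0], "hand": 0},
  ],
)

```text
time: 5.08
tool_pos: [511.3, 285.0, 126.3]
ee_rot: [-0.002, 0.722, -0.692, 0.003]
contact_force: [12.0, -10.9, 2.1]
gripper_width: 13.5
grasp_force: 41.7
```

```bash
python3 - <<'E'
from plan import *
st()
E
```

```text
t 5.1 P [511.3 285.  126.3] psi -177.6 z [ 0.007 -0.001 -1.   ] j [ 0.51  0.15  0.01  1.42 -0.   -1.1 ] F [ 12.  -10.9   2.1] w 13.5 g 41.7
```

Request:
apply_moves(
  motion=[
    {"rot": [0, 0, 0], "delta_pos": [0, 0, 0], "hand": 60},
    {"rot": [0, 0, 0], "delta_pos": [0, 0, 0], "hand": 60},
    {"rot": [0, 0, 0], "delta_pos": [0, 0, 0], "hand": 60},
    {"rot": [0, 0, 0], "delta_pos": [0, 0, -30], "hand": 60},
    {"rot": [0, 0, 0], "delta_pos": [0, 0, -30], "hand": 60},
    {"rot": [0, 0, 0], "delta_pos": [0, 0, -30], "hand": 60},
    {"rot": [0, 0, 0], "delta_pos": [0, 0, -30], "hand": 60},
  ],
)

```text
time: 5.67
tool_pos: [507.9, 286.2, 245.2]
ee_rot: [-0.0, 0.72, -0.694, -0.0]
contact_force: [0.5, -0.2, 1.6]
gripper_width: 51.7
grasp_force: 0.0
```

Request:
apply_moves(
  motion=[
    {"rot": [0, 0, 0], "delta_pos": [32.7, -16.3, 0], "hand": 70},
    {"rot": [0, 0, 0], "delta_pos": [32.7, -16.3, 0], "hand": 70},
    {"rot": [0, 0, 0], "delta_pos": [32.7, -16.3, 0], "hand": 70},
    {"rot": [0, 0, 0], "delta_pos": [32.7, -16.3, 0], "hand": 70},
    {"rot": [0, 0, 0], "delta_pos": [32.7, -16.3, 0], "hand": 70},
    {"rot": [0, 0, 0], "delta_pos": [32.7, -16.3, 0], "hand": 70},
    {"rot": [0, 0, 0], "delta_pos": [32.7, -16.3, 0], "hand": 70},
    {"rot": [0, 0, -5.2], "delta_pos": [32.7, -16.3, 0], "hand": 70},
    {"rot": [0, 0, -5.2], "delta_pos": [0, 0, 0], "hand": 70},
    {"rot": [0, 0, 0], "delta_pos": [0, 0, 0], "hand": 70},
  ],
)

```text
time: 6.5
tool_pos: [649.0, 27.9, 243.0]
ee_rot: [0.0, 0.781, -0.625, -0.0]
contact_force: [0.8, 1.1, 0.1]
gripper_width: 59.6
grasp_force: 0.0
```

```bash
python3 - <<'E'
from plan import *
st(); plan([652.3,29.4,62],down(192.7))
p=capture("top"); save(p,"top2"); c=p["frame"][220:385,50:220]
cv2.imwrite("pics/d2.png",cv2.resize(c,None,fx=3.5,fy=3.5,interpolation=2)[:,:,::-1])
E
```

```text
t 6.5 P [649.   27.9 243. ] psi -167.4 z [-0.001  0.    -1.   ] j [ 0.04  0.34  0.45  1.69  0.   -1.75] F [0.8 1.1 0.1] w 59.6 g 0.0
shift [ -0.7  -3.6 181. ] rot(tool) [ 0.   0.  -0.1]
```

View pics/d2.png

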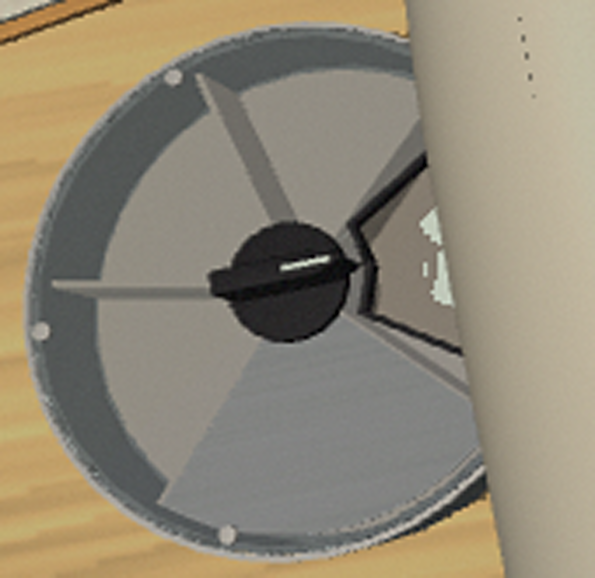

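Request:
apply_moves(
  motion=[
    {"rot": [0, 0, 0], "delta_pos": [-0.7, -3.6, 30], "hand": 70},
    {"rot": [0, 0, 0], "delta_pos": [0, 0, 30], "hand": 70},
    {"rot": [0, 0, 0], "delta_pos": [0, 0, 30], "hand": 70},
    {"rot": [0, 0, 0], "delta_pos": [0, 0, 30], "hand": 70},
    {"rot": [0, 0, 0], "delta_pos": [0, 0, 30], "hand": 70},
    {"rot": [0, 0, 0], "delta_pos": [0, 0, 28], "hand": 70},
    {"rot": [0, 0, 0], "delta_pos": [0, 0, 0], "hand": 70},
  ],
)

```text
time: 7.13
tool_pos: [648.4, 32.4, 59.5]
ee_rot: [0.003, 0.78, -0.626, -0.003]
contact_force: [-1.0, 0.2, -1.0]
gripper_width: 59.8
grasp_force: 0.0
```

```bash
python3 - <<'E'
from plan import *
st()
p=capture("side"); c=p["frame"][150:300,230:430]
cv2.imwrite("pics/t2.png",cv2.resize(c,None,fx=3,fy=3,interpolation=2)[:,:,::-1])
E
```

```text
t 7.1 P [648.4  32.4  59.5] psi -167.5 z [-0.008 -0.    -1.   ] j [ 0.05  0.34  0.1   1.34  0.   -1.74] F [-1.   0.2 -1. ] w 59.8 g 0.0
```

View pics/t2.png

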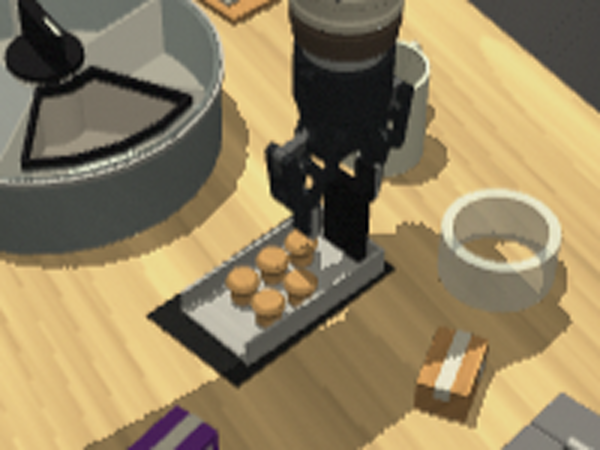

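Request:
apply_moves(
  motion=[
    {"rot": [0, 0, 0], "delta_pos": [3.8, -3.2, 0], "hand": 70},
    {"rot": [0, 0, 0], "delta_pos": [0, 0, 0], "hand": 50},
    {"rot": [0, 0, 0], "delta_pos": [0, 0, 0], "hand": 35},
    {"rot": [0, 0, 0], "delta_pos": [0, 0, 0], "hand": 20},
    {"rot": [0, 0, 0], "delta_pos": [0, 0, 0], "hand": 0},
    {"rot": [0, 0, 0], "delta_pos": [0, 0, 0], "hand": 0},
    {"rot": [0, 0, 0], "delta_pos": [0, 0, 0], "hand": 0},
    {"rot": [0, 0, 0], "delta_pos": [0, 0, 0], "hand": 0},
  ],
  newtons=80,
)

```text
time: 7.85
tool_pos: [656.3, 28.0, 66.7]
ee_rot: [-0.001, 0.78, -0.626, 0.001]
contact_force: [0.0, 0.7, 7.0]
gripper_width: 11.2
grasp_force: 79.0
```

Request:
apply_moves(
  motion=[
    {"rot": [0, 0, 0], "delta_pos": [0, 0, -2], "hand": 0},
    {"rot": [0, 0, 0], "delta_pos": [0, 0, -5], "hand": 0},
    {"rot": [0, 0, 0], "delta_pos": [0, 0, -8], "hand": 0},
    {"rot": [0, 0, 0], "delta_pos": [0, 0, -10], "hand": 0},
    {"rot": [0, 0, 0], "delta_pos": [0, 0, -10], "hand": 0},
    {"rot": [0, 0, 0], "delta_pos": [0, 0, -10], "hand": 0},
    {"rot": [0, 0, 0], "delta_pos": [0, 0, -10], "hand": 0},
    {"rot": [0, 0, 0], "delta_pos": [0, 0, -10], "hand": 0},
    {"rot": [0, 0, 0], "delta_pos": [0, 0, -8], "hand": 0},
    {"rot": [0, 0, 0], "delta_pos": [0, 0, -4], "hand": 0},
  ],
)

```text
time: 8.68
tool_pos: [656.2, 28.0, 144.1]
ee_rot: [-0.001, 0.78, -0.625, 0.001]
contact_force: [0.2, -0.2, -3.5]
gripper_width: 10.8
grasp_force: 77.9
```

```bash
python3 - <<'E'
from plan import *
st()
E
```

```text
t 8.7 P [656.2  28.  144.1] psi -167.4 z [ 0.002  0.    -1.   ] j [ 0.04  0.33  0.25  1.49 -0.   -1.75] F [ 0.2 -0.2 -3.5] w 10.8 g 77.9
```

Request:
apply_moves(
  motion=[
    {"rot": [0, 0, 0], "delta_pos": [0, 0, -10], "hand": 0},
    {"rot": [0, 0, 0], "delta_pos": [0, 0, -16], "hand": 0},
    {"rot": [0, 0, 0], "delta_pos": [0, 0, -18], "hand": 0},
    {"rot": [0, 0, 0], "delta_pos": [0, 0, -18], "hand": 0},
    {"rot": [0, 0, 2], "delta_pos": [0, 0, -18], "hand": 0},
    {"rot": [0, 0, 4], "delta_pos": [0, 0, -18], "hand": 0},
    {"rot": [0, 0, 6], "delta_pos": [0, 0, -14], "hand": 0},
    {"rot": [0, 0, 6.7], "delta_pos": [0, 0, -10], "hand": 0},
    {"rot": [0, 0, 6.7], "delta_pos": [0, 0, -4], "hand": 0},
    {"rot": [0, 0, 6.7], "delta_pos": [0, 0, 0], "hand": 0},
  ],
)

```text
time: 9.52
tool_pos: [655.9, 28.0, 270.0]
ee_rot: [0.001, -0.574, 0.819, -0.0]
contact_force: [-0.0, -0.4, -3.9]
gripper_width: 11.3
grasp_force: 78.1
```

Request:
apply_moves(
  motion=[
    {"rot": [0, 0, 6.7], "delta_pos": [0, 0, 0], "hand": 0},
    {"rot": [0, 0, 6.7], "delta_pos": [0, 0, 0], "hand": 0},
    {"rot": [0, 0, 6.7], "delta_pos": [0, 0, 0], "hand": 0},
    {"rot": [0, 0, 6.7], "delta_pos": [0, 0, 0], "hand": 0},
    {"rot": [0, 0, 6.7], "delta_pos": [0, 0, 0], "hand": 0},
    {"rot": [0, 0, 6.7], "delta_pos": [0, 0, 0], "hand": 0},
    {"rot": [0, 0, 6.7], "delta_pos": [0, 0, 0], "hand": 0},
    {"rot": [0, 0, 6.7], "delta_pos": [0, 0, 0], "hand": 0},
    {"rot": [0, 0, 6.7], "delta_pos": [0, 0, 0], "hand": 0},
    {"rot": [0, 0, 5], "delta_pos": [0, 0, 0], "hand": 0},
  ],
)

```text
time: 10.35
tool_pos: [655.5, 27.9, 268.4]
ee_rot: [-0.0, -0.042, 0.999, -0.0]
contact_force: [-0.2, 0.5, -3.3]
gripper_width: 11.1
grasp_force: 78.1
```

Request:
apply_moves(
  motion=[
    {"rot": [0, 0, 3], "delta_pos": [0, 0, 0], "hand": 0},
    {"rot": [0, 0, 0], "delta_pos": [0, 0, 0], "hand": 0},
    {"rot": [0, 0, 0], "delta_pos": [0, 0, 0], "hand": 0},
  ],
)

```text
time: 10.6
tool_pos: [655.6, 28.0, 268.3]
ee_rot: [-0.0, -0.02, 1.0, -0.0]
contact_force: [-0.7, -0.2, -3.5]
gripper_width: 11.5
grasp_force: 78.1
```

```bash
cat >> plan.py <<'E'
AX=np.array([510.5,285.]); U=np.array([np.cos(np.radians(-87.9)),np.sin(np.radians(-87.9)),0]); Z=np.array([0,0,1.])
def pourR(t):
    t=np.radians(t); x=np.cos(t)*U+np.sin(t)*Z; z=-np.sin(t)*U+np.cos(t)*Z
    y=-x; zz=-z; return R.from_matrix(np.c_[np.cross(y,zz),y,zz])
def pourP(t,r,h): return np.r_[AX,0]+r*U+h*Z-pourR(t).apply([0,144,57.2])
E
python3 - <<'E'
from plan import *
st(); plan(pourP(0,105,213),pourR(0))
E
```

```text
t 10.6 P [655.6  28.  268.3] psi 92.3 z [-0. -0. -1.] j [ 0.04  0.37  0.55  1.75 -0.    0.  ] F [-0.7 -0.2 -3.5] w 11.5 g 78.1
shift [135.5  13.6  -1.8] rot(tool) [-0.  -0.   0.2]
```

Request:
apply_moves(
  motion=[
    {"rot": [0, 0, 0], "delta_pos": [8, 1.5, 0], "hand": 0},
    {"rot": [0, 0, 0], "delta_pos": [16, 1.5, 0], "hand": 0},
    {"rot": [0, 0, 0], "delta_pos": [20, 1.5, 0], "hand": 0},
    {"rot": [0, 0, 0], "delta_pos": [20, 1.5, 0], "hand": 0},
    {"rot": [0, 0, 0], "delta_pos": [20, 1.5, 0], "hand": 0},
    {"rot": [0, 0, 0], "delta_pos": [20, 1.5, 0], "hand": 0},
    {"rot": [0, 0, 0], "delta_pos": [16, 1.5, 0], "hand": 0},
    {"rot": [0, 0, 0], "delta_pos": [10, 1.5, 0], "hand": 0},
    {"rot": [0, 0, 0], "delta_pos": [5.5, 1.6, 0], "hand": 0},
    {"rot": [0, 0, 0], "delta_pos": [0, 0, 0], "hand": 0},
  ],
)

```text
time: 11.43
tool_pos: [519.3, 36.7, 268.9]
ee_rot: [0.0, -0.019, 1.0, 0.0]
contact_force: [-0.2, -0.7, -3.8]
gripper_width: 11.1
grasp_force: 78.1
```

```bash
python3 - <<'E'
from plan import *
st(); 
P0,R0=tool()
p=capture("side"); f=p["frame"].copy()
S=P0+R0.apply([0,144,57.2])
for s in(-39,39):
    cv2.circle(f,tuple(proj(p,P0+R0.apply([s,144,57.2])).astype(int)),2,(255,0,0),-1)
cv2.imwrite("pics/p1.png",cv2.resize(f[60:285,150:450],None,fx=2.6,fy=2.6,interpolation=2)[:,:,::-1])
ts=[0,5,10,15,20,25,30,35,40,45,50]; hs=[213,195,177,159,141,125,114,106,102,102,102]
Pp,Rp=P0,R0
for t,h in zip(ts[1:],hs[1:]):
    P,Q=pourP(t,105,h),pourR(t); print(t,"shift",np.round(Rp.inv().apply(P-Pp),1),"rot",np.round((Rp.inv()*Q).as_rotvec(degrees=True),1),np.round(P,0)); Pp,Rp=P,Q
E
```

```text
t 11.4 P [519.3  36.7 268.9] psi 92.2 z [ 0.001  0.    -1.   ] j [0.07 0.02 0.15 1.69 0.   0.03] F [-0.2 -0.7 -3.8] w 11.1 g 78.1
5 shift [-0.3  5.   4.3] rot [5.  0.1 0.1] [519.  42. 265.]
10 shift [0.  7.1 5.6] rot [ 5. -0. -0.] [519.  48. 258.]
15 shift [0.  8.7 5.4] rot [5. 0. 0.] [519.  56. 252.]
20 shift [-0.  10.2  5.1] rot [5. 0. 0.] [519.  64. 244.]
25 shift [-0.  11.   2.7] rot [ 5.  0. -0.] [518.  74. 238.]
30 shift [ 0.  10.2 -2.4] rot [ 5. -0. -0.] [518.  84. 236.]
35 shift [-0.   9.5 -5.4] rot [ 5.  0. -0.] [517.  95. 235.]
40 shift [ 0.   7.8 -9.1] rot [5. 0. 0.] [517. 107. 238.]
45 shift [ -0.    5.5 -12.3] rot [5. 0. 0.] [517. 119. 244.]
50 shift [  0.    5.5 -12.3] rot [ 5. -0. -0.] [516. 131. 249.]
```

View pics/p1.png

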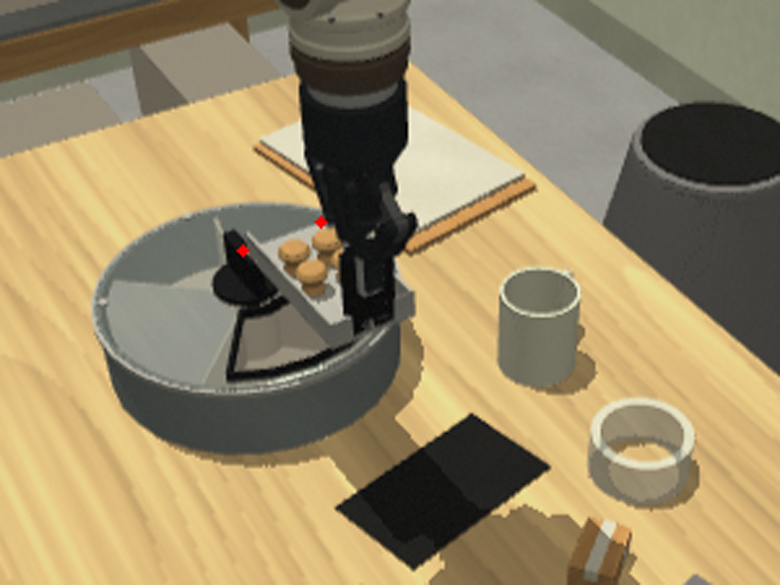

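Request:
apply_moves(
  motion=[
    {"rot": [2.5, 0, 0], "delta_pos": [0, 2.5, 2], "hand": 0},
    {"rot": [2.5, 0, 0], "delta_pos": [0, 2.5, 2.3], "hand": 0},
    {"rot": [5, 0, 0], "delta_pos": [0, 7.1, 5.6], "hand": 0},
    {"rot": [5, 0, 0], "delta_pos": [0, 8.7, 5.4], "hand": 0},
    {"rot": [5, 0, 0], "delta_pos": [0, 10.2, 5.1], "hand": 0},
    {"rot": [0, 0, 0], "delta_pos": [0, 0, 0], "hand": 0},
    {"rot": [0, 0, 0], "delta_pos": [0, 0, 0], "hand": 0},
  ],
)

```text
time: 12.07
tool_pos: [519.2, 65.5, 241.8]
ee_rot: [0.002, -0.02, 0.985, -0.173]
contact_force: [-0.1, -0.4, -3.6]
gripper_width: 11.4
grasp_force: 78.5
```

```bash
python3 - <<'E'
from plan import *
st(); 
P0,R0=tool()
p=capture("side"); f=p["frame"].copy()
S=P0+R0.apply([0,144,57.2]); print(S)
plan(pourP(20,105,141),pourR(20))
ts=[25,30,35,40,45,50]; hs=[122,111,106,102,102,102]
Pp,Rp=P0,R0
for t,h in zip(ts,hs):
    P,Q=pourP(t,103,h),pourR(t); print(t,"shift",np.round(Rp.inv().apply(P-Pp),1),"rot",np.round((Rp.inv()*Q).as_rotvec(degrees=True),1),np.round(P,0)); Pp,Rp=P,Q
E
```

```text
t 12.1 P [519.2  65.5 241.8] psi 92.4 z [ 0.011 -0.341 -0.94 ] j [ 0.29  0.09  0.13  1.7  -0.34  0.27] F [-0.1 -0.4 -3.6] w 11.4 g 78.5
[514.22095217 181.2103617  138.9000631 ]
shift [ 0.7 -0.7 -1.1] rot(tool) [ 0.1 -0.   0.2]
25 shift [ 0.6 12.2  3.2] rot [ 5.  -0.1  0.3] [518.  76. 235.]
30 shift [ 0.  10.2 -2.4] rot [ 5. -0. -0.] [518.  86. 233.]
35 shift [-0.  8. -8.] rot [ 5.  0. -0.] [517.  97. 235.]
40 shift [ 0.   7.8 -9.1] rot [5. 0. 0.] [517. 109. 238.]
45 shift [ -0.    5.5 -12.3] rot [5. 0. 0.] [517. 121. 244.]
50 shift [  0.    5.5 -12.3] rot [ 5. -0. -0.] [516. 133. 249.]
```

Request:
apply_moves(
  motion=[
    {"rot": [5, 0, 0], "delta_pos": [0.6, 12.2, 3.2], "hand": 0},
    {"rot": [5, 0, 0], "delta_pos": [0, 10.2, -2.4], "hand": 0},
    {"rot": [5, 0, 0], "delta_pos": [0, 8, -8], "hand": 0},
    {"rot": [5, 0, 0], "delta_pos": [0, 7.8, -9.1], "hand": 0},
    {"rot": [5, 0, 0], "delta_pos": [0, 5.5, -12.3], "hand": 0},
    {"rot": [0, 0, 0], "delta_pos": [0, 0, 0], "hand": 0},
    {"rot": [0, 0, 0], "delta_pos": [0, 0, 0], "hand": 0},
    {"rot": [0, 0, 0], "delta_pos": [0, 0, 0], "hand": 0},
    {"rot": [0, 0, 0], "delta_pos": [0, 0, 0], "hand": 0},
    {"rot": [0, 0, 0], "delta_pos": [0, 0, 0], "hand": 0},
  ],
)

```text
time: 12.95
tool_pos: [516.2, 118.2, 246.9]
ee_rot: [0.008, -0.016, 0.924, -0.382]
contact_force: [-0.2, -0.4, -2.7]
gripper_width: 11.1
grasp_force: 78.9
```

```bash
python3 - <<'E'
from plan import *
st(); 
P0,R0=tool(); print(P0+R0.apply([0,144,57.2])); plan(pourP(50,103,102),pourR(50))
p=capture("side"); q=capture("top")
cv2.imwrite("pics/p2.png",np.hstack([cv2.resize(p["frame"][90:290,170:370],(400,400),interpolation=2),cv2.resize(q["frame"][200:400,50:250],(400,400),interpolation=2)])[:,:,::-1])
E
```

```text
t 12.9 P [516.2 118.2 246.9] psi 91.9 z [ 0.027 -0.705 -0.709] j [ 0.54  0.33  0.28  1.96 -0.67  0.66] F [-0.2 -0.4 -2.7] w 11.1 g 78.9
[514.28323758 179.8377441  104.72650252]
shift [ -0.4   9.2 -12.3] rot(tool) [ 5.1  0.  -0.1]
```

View pics/p2.png

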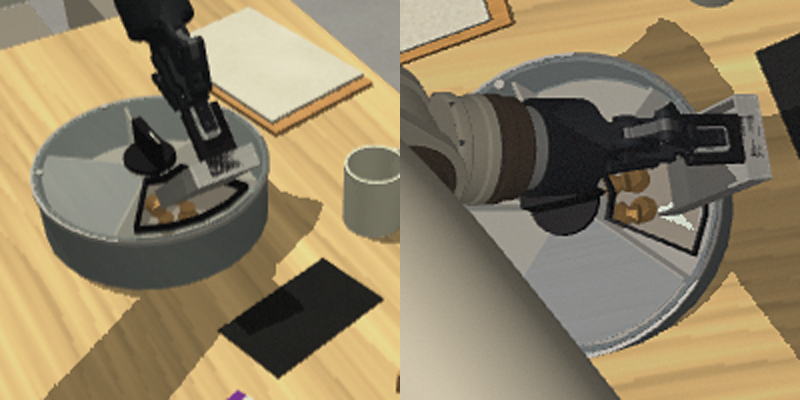

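Request:
apply_moves(
  motion=[
    {"rot": [5, 0, 0], "delta_pos": [0, 5.5, -13], "hand": 0},
    {"rot": [0, 0, 0], "delta_pos": [0, 0, 0], "hand": 0},
    {"rot": [0, 0, 0], "delta_pos": [0, 0, 0], "hand": 0},
    {"rot": [0, 0, 0], "delta_pos": [0, 0, 0], "hand": 0},
    {"rot": [0, 0, 0], "delta_pos": [0, -12, -16], "hand": 0},
    {"rot": [0, 0, 0], "delta_pos": [0, -12, -16], "hand": 0},
    {"rot": [0, 0, 0], "delta_pos": [0, -12, -16], "hand": 0},
    {"rot": [0, 0, 0], "delta_pos": [0, -12, -16], "hand": 0},
    {"rot": [0, 0, 0], "delta_pos": [0, 0, 0], "hand": 0},
  ],
)

```text
time: 13.8
tool_pos: [514.8, 150.3, 333.2]
ee_rot: [0.01, -0.016, 0.907, -0.421]
contact_force: [0.2, 0.2, -1.1]
gripper_width: 10.9
grasp_force: 79.4
```

```bash
python3 - <<'E'
from plan import *
st(); 
P0,R0=tool(); print(P0+R0.apply([0,144,57.2])); plan(P0,down(92.2)); plan([520,36,270])
p=capture("side"); q=capture("top")
cv2.imwrite("pics/p3.png",np.hstack([cv2.resize(p["frame"][90:290,170:370],(400,400),interpolation=2),cv2.resize(q["frame"][200:400,50:250],(400,400),interpolation=2)])[:,:,::-1])
E
```

```text
t 13.8 P [514.8 150.3 333.2] psi 91.8 z [ 0.032 -0.763 -0.646] j [ 0.61  0.45  0.55  2.24 -0.7   0.79] F [ 0.2  0.2 -1.1] w 10.9 g 79.4
[513.74268122 199.57975101 186.36687949]
shift [0. 0. 0.] rot(tool) [-49.8   0.3  -0.2]
shift [ -0.5 -25.6 128.2]
```

View pics/p3.png

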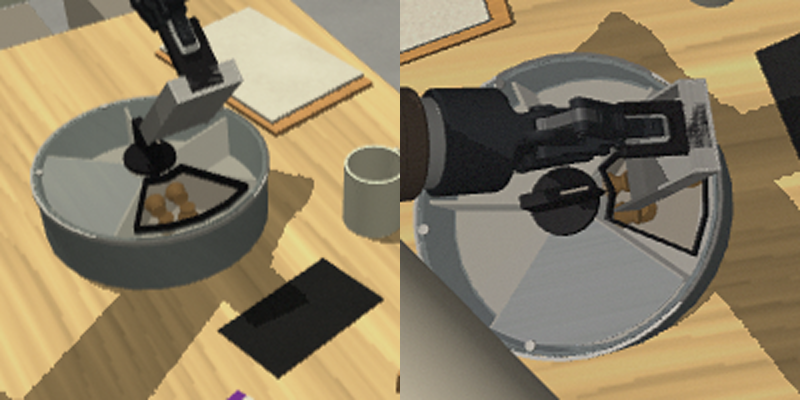

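Request:
apply_moves(
  motion=[
    {"rot": [-6.2, 0, 0], "delta_pos": [0, -8, 6], "hand": 0},
    {"rot": [-6.2, 0, 0], "delta_pos": [0, -8, 6], "hand": 0},
    {"rot": [-6.2, 0, 0], "delta_pos": [0, -8, 6], "hand": 0},
    {"rot": [-6.2, 0, 0], "delta_pos": [0, -8, 4], "hand": 0},
    {"rot": [-6.2, 0, 0], "delta_pos": [0, -8, 3], "hand": 0},
    {"rot": [-6.2, 0, 0], "delta_pos": [0, -10, 2], "hand": 0},
    {"rot": [-6.2, 0, 0], "delta_pos": [0, -10, 0], "hand": 0},
    {"rot": [-6.4, 0, 0], "delta_pos": [0, -20, 0], "hand": 0},
    {"rot": [0, 0, 0], "delta_pos": [0, -30, 0], "hand": 0},
    {"rot": [0, 0, 0], "delta_pos": [0, -20, 0], "hand": 0},
  ],
)

```text
time: 14.73
tool_pos: [519.5, 10.4, 339.5]
ee_rot: [0.0, -0.018, 1.0, -0.002]
contact_force: [0.8, 0.6, -2.4]
gripper_width: 11.2
grasp_force: 79.2
```

Request:
apply_moves(
  motion=[
    {"rot": [0, 0, -6.8], "delta_pos": [0, 0, 0], "hand": 0},
    {"rot": [0, 0, -6.8], "delta_pos": [0, 0, 0], "hand": 0},
    {"rot": [0, 0, -6.8], "delta_pos": [0, 0, 0], "hand": 0},
    {"rot": [0, 0, -6.8], "delta_pos": [0, 0, 0], "hand": 0},
    {"rot": [0, 0, -6.8], "delta_pos": [0, 0, 0], "hand": 0},
    {"rot": [0, 0, -6.8], "delta_pos": [0, 0, 0], "hand": 0},
    {"rot": [0, 0, -6.8], "delta_pos": [0, 0, 0], "hand": 0},
    {"rot": [0, 0, -6.8], "delta_pos": [0, 0, 0], "hand": 0},
    {"rot": [0, 0, -6.8], "delta_pos": [0, 0, 0], "hand": 0},
    {"rot": [0, 0, -6.8], "delta_pos": [0, 0, 0], "hand": 0},
  ],
)

```text
time: 15.57
tool_pos: [519.8, 13.2, 338.7]
ee_rot: [-0.001, -0.577, 0.817, -0.001]
contact_force: [0.6, 0.5, -1.2]
gripper_width: 10.7
grasp_force: 79.2
```

Request:
apply_moves(
  motion=[
    {"rot": [0, 0, -6.8], "delta_pos": [0, 0, 0], "hand": 0},
    {"rot": [0, 0, -6.8], "delta_pos": [0, 0, 0], "hand": 0},
    {"rot": [0, 0, -6.8], "delta_pos": [0, 0, 0], "hand": 0},
    {"rot": [0, 0, -6.8], "delta_pos": [0, 0, 0], "hand": 0},
    {"rot": [0, 0, -6.6], "delta_pos": [0, 0, 0], "hand": 0},
    {"rot": [0, 0, 0], "delta_pos": [0, 0, 0], "hand": 0},
  ],
)

```text
time: 16.07
tool_pos: [519.8, 13.3, 338.8]
ee_rot: [0.002, 0.789, -0.614, 0.001]
contact_force: [-0.1, 0.2, -2.5]
gripper_width: 11.1
grasp_force: 79.2
```

```bash
python3 - <<'E'
from plan import *
st(); plan([650,36.7,120],down(194))
q=capture("top"); save(q,"top4")
E
```

```text
t 16.1 P [519.8  13.3 338.8] psi -165.8 z [-0.001 -0.004 -1.   ] j [ 0.03  0.07  0.33  1.84 -0.   -1.79] F [-0.1  0.2 -2.5] w 11.1 g 79.2
shift [   8.6 -132.4  218.6] rot(tool) [ 0.1 -0.2  0.2]
```

Request:
apply_moves(
  motion=[
    {"rot": [0, 0, 0.2], "delta_pos": [2.2, -33.1, 0], "hand": 0},
    {"rot": [0, 0, 0], "delta_pos": [2.2, -33.1, 15], "hand": 0},
    {"rot": [0, 0, 0], "delta_pos": [2.1, -33.1, 25], "hand": 0},
    {"rot": [0, 0, 0], "delta_pos": [2.1, -33.1, 25], "hand": 0},
    {"rot": [0, 0, 0], "delta_pos": [0, 0, 30], "hand": 0},
    {"rot": [0, 0, 0], "delta_pos": [0, 0, 30], "hand": 0},
    {"rot": [0, 0, 0], "delta_pos": [0, 0, 30], "hand": 0},
    {"rot": [0, 0, 0], "delta_pos": [0, 0, 30], "hand": 0},
    {"rot": [0, 0, 0], "delta_pos": [0, 0, 24], "hand": 0},
    {"rot": [0, 0, 0], "delta_pos": [0, 0, 10], "hand": 0},
  ],
)

```text
time: 16.95
tool_pos: [648.7, 35.9, 116.0]
ee_rot: [0.003, 0.785, -0.619, -0.001]
contact_force: [-0.6, -0.9, -3.6]
gripper_width: 11.0
grasp_force: 79.8
```

```bash
python3 - <<'E'
from plan import *
st(); plan([650,36.7,67],down(194))
E
```

```text
t 16.9 P [648.7  35.9 116. ] psi -166.5 z [-0.006 -0.004 -1.   ] j [ 0.06  0.32  0.19  1.45 -0.   -1.75] F [-0.6 -0.9 -3.6] w 11.0 g 79.8
shift [-0.6 -1.8 49. ] rot(tool) [ 0.4 -0.1 -0.5]
```

Request:
apply_moves(
  motion=[
    {"rot": [0, 0, 0], "delta_pos": [-0.6, -1, 12], "hand": 0},
    {"rot": [0, 0, 0], "delta_pos": [0, 0, 12], "hand": 0},
    {"rot": [0, 0, 0], "delta_pos": [0, 0, 12], "hand": 0},
    {"rot": [0, 0, 0], "delta_pos": [0, 0, 8], "hand": 0},
    {"rot": [0, 0, 0], "delta_pos": [0, 0, 4], "hand": 0},
    {"rot": [0, 0, 0], "delta_pos": [0, 0, 2], "hand": 0},
    {"rot": [0, 0, 0], "delta_pos": [0, 0, 0], "hand": 0},
    {"rot": [0, 0, 0], "delta_pos": [0, 0, 0], "hand": 0},
  ],
)

```text
time: 17.62
tool_pos: [651.9, 37.0, 71.7]
ee_rot: [0.001, 0.787, -0.617, 0.001]
contact_force: [0.2, 0.1, -1.5]
gripper_width: 11.2
grasp_force: 79.8
```

```bash
python3 - <<'E'
from plan import *
st(); plan([650,36.7,67],down(194))
E
```

```text
t 17.6 P [651.9  37.   71.7] psi -166.2 z [ 0.001 -0.003 -1.   ] j [ 0.06  0.33  0.12  1.36 -0.   -1.75] F [ 0.2  0.1 -1.5] w 11.2 g 79.8
shift [-0.2  1.9  4.7] rot(tool) [-0.  -0.2 -0.2]
```

Lower 5 mm more, release, lift.

Request:
apply_moves(
  motion=[
    {"rot": [0, 0, 0], "delta_pos": [0, 0, 2], "hand": 0},
    {"rot": [0, 0, 0], "delta_pos": [0, 0, 2], "hand": 0},
    {"rot": [0, 0, 0], "delta_pos": [0, 0, 1], "hand": 0},
    {"rot": [0, 0, 0], "delta_pos": [0, 0, 0.5], "hand": 0},
    {"rot": [0, 0, 0], "delta_pos": [0, 0, 0], "hand": 0},
    {"rot": [0, 0, 0], "delta_pos": [0, 0, 0], "hand": 30},
    {"rot": [0, 0, 0], "delta_pos": [0, 0, 0], "hand": 50},
    {"rot": [0, 0, 0], "delta_pos": [0, 0, 0], "hand": 70},
    {"rot": [0, 0, 0], "delta_pos": [0, 0, 0], "hand": 70},
  ],
)

```text
time: 18.37
tool_pos: [651.6, 36.9, 65.4]
ee_rot: [0.001, 0.787, -0.617, 0.001]
contact_force: [-0.0, -1.1, -0.3]
gripper_width: 58.6
grasp_force: 0.0
```

Request:
apply_moves(
  motion=[
    {"rot": [0, 0, 0], "delta_pos": [0, 0, -10], "hand": 70},
    {"rot": [0, 0, 0], "delta_pos": [0, 0, -25], "hand": 70},
    {"rot": [0, 0, 0], "delta_pos": [0, 0, -30], "hand": 70},
    {"rot": [0, 0, 0], "delta_pos": [0, 0, -30], "hand": 70},
    {"rot": [0, 0, 0], "delta_pos": [0, 0, -30], "hand": 70},
    {"rot": [0, 0, 0], "delta_pos": [0, 0, -30], "hand": 70},
    {"rot": [0, 0, 0], "delta_pos": [0, 0, -25], "hand": 70},
    {"rot": [0, 0, 0], "delta_pos": [0, 0, 0], "hand": 70},
  ],
)

```text
time: 19.03
tool_pos: [652.6, 37.6, 252.5]
ee_rot: [-0.001, 0.787, -0.617, 0.004]
contact_force: [1.1, -0.6, 0.3]
gripper_width: 59.6
grasp_force: 0.0
```

```bash
python3 - <<'E'
from plan import *
st(); plan([510.5,285,250],down(182.4))
q=capture("top"); save(q,"top5"); p=capture("side"); save(p,"side5")
for c in (p,q): print([(np.round(d["point"]).astype(int).tolist(),round(d["score"],2)) for d in models.find_in(c,"knob0_c")])
print([(np.round(d["point"]).astype(int).tolist(),round(d["score"],2)) for d in models.find_in(p,"tray")])
cv2.imwrite("pics/p5.png",np.hstack([cv2.resize(p["frame"][120:280,230:390],(400,400),interpolation=2),cv2.resize(q["frame"][200:400,130:330],(400,400),interpolation=2)])[:,:,::-1])
E
```

```text
t 19.0 P [652.6  37.6 252.5] psi -166.2 z [ 0.009 -0.003 -1.   ] j [ 0.06  0.34  0.48  1.7  -0.   -1.75] F [ 1.1 -0.6  0.3] w 59.6 g 0.0
shift [-274.1   79.2    0.6] rot(tool) [-0.5 -0.2 11.4]
[]
[([520, -438, 227], 0.62)]
[([592, 29, 4], 0.74)]
```

View pics/p5.png

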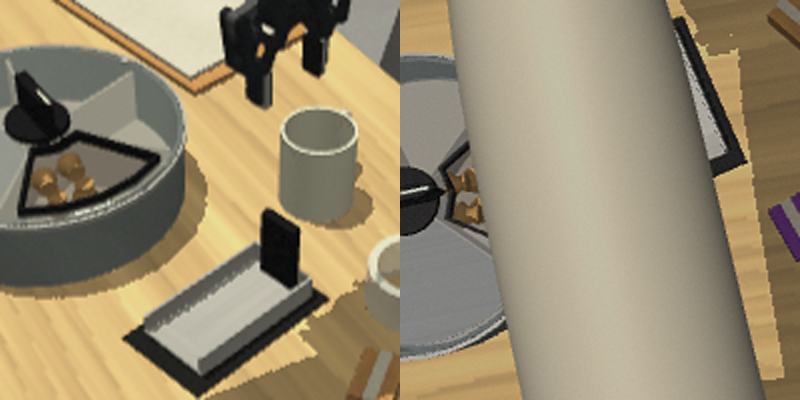

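Request:
apply_moves(
  motion=[
    {"rot": [0, 0, 0], "delta_pos": [-34.2, 9.8, 0], "hand": 60},
    {"rot": [0, 0, 0], "delta_pos": [-34.2, 9.8, 0], "hand": 60},
    {"rot": [0, 0, 0], "delta_pos": [-34.2, 9.8, 0], "hand": 60},
    {"rot": [0, 0, 0], "delta_pos": [-34.2, 9.8, 0], "hand": 60},
    {"rot": [0, 0, 0], "delta_pos": [-34.2, 9.8, 0], "hand": 60},
    {"rot": [0, 0, 0], "delta_pos": [-34.2, 9.8, 0], "hand": 60},
    {"rot": [0, 0, 0], "delta_pos": [-34.2, 9.8, 0], "hand": 60},
    {"rot": [0, 0, 5.7], "delta_pos": [-34.2, 9.8, 0], "hand": 60},
    {"rot": [0, 0, 5.7], "delta_pos": [0, 0, 0], "hand": 60},
    {"rot": [0, 0, 0], "delta_pos": [0, 0, 0], "hand": 60},
  ],
)

```text
time: 20.12
tool_pos: [508.9, 286.1, 243.5]
ee_rot: [0.002, 0.721, -0.693, 0.001]
contact_force: [-0.2, 0.1, -0.5]
gripper_width: 51.4
grasp_force: 0.0
```

```bash
python3 - <<'E'
from plan import *
st(); plan([511.3,284.7,125],down(182.4))
E
```

```text
t 20.1 P [508.9 286.1 243.5] psi -177.7 z [-0.002 -0.004 -1.   ] j [ 0.51  0.17  0.26  1.66 -0.   -1.1 ] F [-0.2  0.1 -0.5] w 51.4 g 0.0
shift [  0.9  -2.6 118.5] rot(tool) [ 0.1 -0.3 -0.1]
```

Request:
apply_moves(
  motion=[
    {"rot": [0, 0, 0], "delta_pos": [1, -2.6, 30], "hand": 60},
    {"rot": [0, 0, 0], "delta_pos": [0, 0, 30], "hand": 60},
    {"rot": [0, 0, 0], "delta_pos": [0, 0, 30], "hand": 60},
    {"rot": [0, 0, 0], "delta_pos": [0, 0, 20], "hand": 60},
    {"rot": [0, 0, 0], "delta_pos": [0, 0, 8], "hand": 60},
    {"rot": [0, 0, 0], "delta_pos": [0, 0, 0], "hand": 0},
    {"rot": [0, 0, 0], "delta_pos": [0, 0, 0], "hand": 0},
    {"rot": [0, 0, 0], "delta_pos": [0, 0, 0], "hand": 0},
    {"rot": [0, 0, 0], "delta_pos": [0, 0, 0], "hand": 0},
    {"rot": [0, 0, 0], "delta_pos": [0, 0, 0], "hand": 0},
  ],
  newtons=40,
)

```text
time: 20.95
tool_pos: [511.6, 283.2, 128.4]
ee_rot: [0.002, 0.722, -0.692, 0.0]
contact_force: [-12.6, -2.9, 5.1]
gripper_width: 13.5
grasp_force: 41.8
```

```bash
python3 - <<'E'
from plan import *
st()
E
```

```text
t 20.9 P [511.6 283.2 128.4] psi -177.6 z [-0.002 -0.003 -1.   ] j [ 0.51  0.16  0.02  1.44 -0.   -1.11] F [-12.6  -2.9   5.1] w 13.5 g 41.8
```

Request:
apply_moves(
  motion=[
    {"rot": [0, 0, -3], "delta_pos": [-1.5, 1.5, 0], "hand": 0},
    {"rot": [0, 0, -6], "delta_pos": [0, 0, 0], "hand": 0},
    {"rot": [0, 0, -6], "delta_pos": [0, 0, 0], "hand": 0},
    {"rot": [0, 0, -6], "delta_pos": [0, 0, 0], "hand": 0},
    {"rot": [0, 0, -6], "delta_pos": [0, 0, 0], "hand": 0},
    {"rot": [0, 0, -6], "delta_pos": [0, 0, 0], "hand": 0},
    {"rot": [0, 0, -6], "delta_pos": [0, 0, 0], "hand": 0},
  ],
)

```text
time: 21.53
tool_pos: [513.7, 284.2, 128.3]
ee_rot: [0.001, 0.912, -0.41, 0.003]
contact_force: [11.6, -3.9, -5.7]
gripper_width: 13.6
grasp_force: 40.4
```

```bash
python3 - <<'E'
from plan import *
st(); print(sense()["torque"])
E
```

```text
t 21.5 P [513.7 284.2 128.3] psi -138.4 z [ 0.005 -0.004 -1.   ] j [ 0.51  0.16  0.02  1.43 -0.01 -1.79] F [11.6 -3.9 -5.7] w 13.6 g 40.4
[-0.58655439 -1.90791271 -0.14974642]
```

Request:
apply_moves(
  motion=[
    {"rot": [0, 0, -6.1], "delta_pos": [0, 0, 0], "hand": 0},
    {"rot": [0, 0, -6.1], "delta_pos": [0, 0, 0], "hand": 0},
    {"rot": [0, 0, -6.1], "delta_pos": [0, 0, 0], "hand": 0},
    {"rot": [0, 0, -6.1], "delta_pos": [0, 0, 0], "hand": 0},
    {"rot": [0, 0, -6.1], "delta_pos": [0, 0, 0], "hand": 0},
    {"rot": [0, 0, -6.1], "delta_pos": [0, 0, 0], "hand": 0},
    {"rot": [0, 0, -6.1], "delta_pos": [0, 0, 0], "hand": 0},
    {"rot": [0, 0, -6.1], "delta_pos": [0, 0, 0], "hand": 0},
    {"rot": [0, 0, 0], "delta_pos": [0, 0, 0], "hand": 0},
    {"rot": [0, 0, 0], "delta_pos": [0, 0, 0], "hand": 0},
  ],
)

```text
time: 22.37
tool_pos: [515.0, 287.0, 128.4]
ee_rot: [-0.001, 1.0, 0.002, 0.004]
contact_force: [18.1, 11.3, -10.9]
gripper_width: 13.4
grasp_force: 39.8
```

```bash
python3 - <<'E'
from plan import *
st(); print(sense()["torque"])
E
```

```text
t 22.4 P [515.  287.  128.4] psi -89.8 z [ 0.008  0.001 -1.   ] j [ 0.51  0.16  0.02  1.42 -0.   -2.64] F [ 18.1  11.3 -10.9] w 13.4 g 39.8
[ 2.06004778 -3.0804745   0.04661137]
```

Request:
apply_moves(
  motion=[
    {"rot": [0, 0, 0], "delta_pos": [0, 0, 0], "hand": 60},
    {"rot": [0, 0, 0], "delta_pos": [0, 0, 0], "hand": 60},
    {"rot": [0, 0, 0], "delta_pos": [0, 0, 0], "hand": 60},
    {"rot": [0, 0, 0], "delta_pos": [0, 0, -25], "hand": 60},
    {"rot": [0, 0, 0], "delta_pos": [0, 0, -35], "hand": 60},
    {"rot": [0, 0, 0], "delta_pos": [0, 0, -35], "hand": 60},
    {"rot": [0, 0, 0], "delta_pos": [0, 0, -35], "hand": 60},
  ],
)

```text
time: 22.95
tool_pos: [510.9, 284.9, 258.9]
ee_rot: [0.002, 1.0, 0.001, 0.0]
contact_force: [0.1, 0.8, 0.4]
gripper_width: 51.3
grasp_force: 0.0
```

```bash
cat > cart.py <<'E'
from plan import *
def cartons(p):
    """brown cartons lying flat: brown tone on the top face at z=32"""
    h=cv2.cvtColor(p["frame"],cv2.COLOR_RGB2HSV); m=cv2.inRange(h,(12,135,120),(19,175,255))
    m=cv2.morphologyEx(m,cv2.MORPH_CLOSE,np.ones((9,9),np.uint8))
    m=cv2.morphologyEx(m,cv2.MORPH_OPEN,np.ones((7,7),np.uint8))
    n,l,s,c=cv2.connectedComponentsWithStats(m); out=[]
    for i in range(1,n):
        if not 200<s[i,4]<1800: continue
        ys,xs=np.where(l==i); W=np.array([unproj(p,x,y,32)[:2] for x,y in zip(xs,ys)],np.float32)
        (cx,cy),(a,b),ang=cv2.minAreaRect(W)
        if b>a: ang+=90
        out.append((round(cx,1),round(cy,1),round(max(a,b),1),round(min(a,b),1),round(ang%180,1),int(s[i,4]),c[i].astype(int).tolist()))
    return out
E
python3 - <<'E'
from cart import *
st(); q=capture("top"); p=capture("side"); save(q,"top6"); save(p,"side6")
for n,c in(("top",q),("side",p)):
    print(n); [print(o) for o in cartons(c)]
print([(np.round(d["point"]).astype(int).tolist(),round(d["score"],2)) for d in models.find_in(q,"bin")+models.find_in(q,"flap")])
cv2.imwrite("pics/p6.png",np.hstack([cv2.resize(p["frame"][130:260,170:300],(300,300),interpolation=2),cv2.resize(q["frame"][140:320,400:600],(500,450),interpolation=2)[:300]*0+cv2.resize(q["frame"][145:310,410:590],(500,300),interpolation=2)])[:,:,::-1])
E
```

```text
t 22.9 P [510.9 284.9 258.9] psi -89.8 z [ 0.    -0.003 -1.   ] j [ 0.51  0.18  0.29  1.69 -0.   -2.63] F [0.1 0.8 0.4] w 51.3 g 0.0
top
(1001.9, -684.3, 271.8, 35.2, 83.7, 1191, [529, 23])
(813.8, 372.8, 187.3, 22.9, 9.4, 681, [89, 175])
(645.2, -132.9, 58.0, 39.3, 39.2, 415, [329, 209])
(440.6, -192.6, 57.3, 39.6, 16.5, 471, [374, 297])
(108.3, -632.1, 145.1, 53.4, 163.2, 1282, [629, 419])
(159.4, -568.7, 34.2, 30.7, 80.4, 242, [587, 406])
(82.7, -574.4, 108.3, 35.0, 5.7, 948, [601, 445])
side
(647.4, -133.0, 50.2, 42.9, 55.4, 297, [380, 270])
(442.4, -193.5, 58.7, 39.0, 18.4, 416, [314, 328])
[([511, -406, 228], 0.58), ([519, -435, 224], 0.58)]
```

View pics/p6.png

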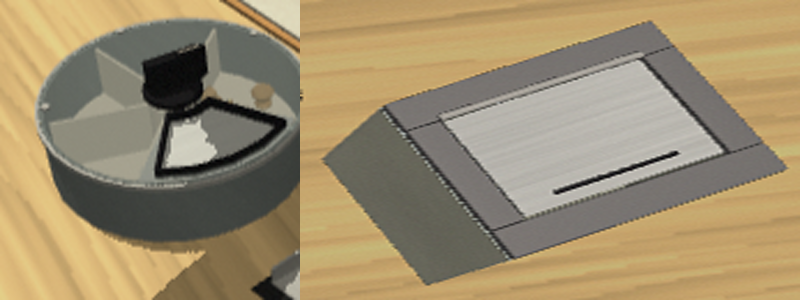

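```bash
python3 - <<'E'
from fit import *
from plan import *
p=capture("top")
px=[((u-300)*180/500+410,v*165/300+145) for u,v in[(385,108),(652,20),(787,168),(513,258)]]
q,r=fit(p,[[85,100,230],[85,-100,230],[-85,-100,230],[-85,100,230]],px,[515,-430,.2]); print("bin",q,np.degrees(q[2]),r.tolist())
px=[((u-300)*180/500+410,v*165/300+145) for u,v in[(440,118),(643,57),(729,152),(526,218)]]
q2,r=fit(p,[[55,75,228],[55,-75,228],[-55,-75,228],[-55,75,228]],px,[515,-430,.2]); print("mouth",q2,r.tolist())
st(); plan([443,-192.6,250],down(107))
E
```

```text
bin [ 5.16153981e+02 -4.35249836e+02  2.85284941e-01] 16.345623092768957 [[-0.9, -1.9], [-0.4, -0.0], [0.8, 0.4], [0.4, 0.5]]
mouth [ 5.17417371e+02 -4.36549588e+02  2.77328313e-01] [[0.1, 0.3], [-0.1, -0.8], [0.5, 0.3], [-0.5, 0.0]]
t 23.2 P [511.4 285.2 256.8] psi -89.8 z [ 0.    -0.003 -1.   ] j [ 0.51  0.18  0.29  1.68 -0.   -2.63] F [ 0.1  0.6 -0.7] w 51.1 g 0.0
shift [-69.8 477.6   8.4] rot(tool) [  0.   -0.3 163.2]
```

Request:
apply_moves(
  motion=[
    {"rot": [0, 0, 0], "delta_pos": [-5.8, 39.8, 0], "hand": 80},
    {"rot": [0, 0, 0], "delta_pos": [-5.8, 39.8, 0], "hand": 80},
    {"rot": [0, 0, 0], "delta_pos": [-5.8, 39.8, 0], "hand": 80},
    {"rot": [0, 0, 0], "delta_pos": [-5.8, 39.8, 0], "hand": 80},
    {"rot": [0, 0, 0], "delta_pos": [-5.8, 39.8, 0], "hand": 80},
    {"rot": [0, 0, 0], "delta_pos": [-5.8, 39.8, 0], "hand": 80},
    {"rot": [0, 0, 0], "delta_pos": [-5.8, 39.8, 0], "hand": 80},
    {"rot": [0, 0, 0], "delta_pos": [-5.8, 39.8, 0], "hand": 80},
    {"rot": [0, 0, 0], "delta_pos": [-5.8, 39.8, 0], "hand": 80},
    {"rot": [0, 0, 0], "delta_pos": [-5.8, 39.8, 0], "hand": 80},
  ],
)

```text
time: 24.03
tool_pos: [453.6, -50.4, 258.4]
ee_rot: [0.026, 0.999, -0.041, -0.002]
contact_force: [-0.6, -0.1, 0.1]
gripper_width: 68.1
grasp_force: 0.0
```

Request:
apply_moves(
  motion=[
    {"rot": [0, 0, 0], "delta_pos": [-5.8, 39.8, 0], "hand": 80},
    {"rot": [0, 0, 0], "delta_pos": [-5.8, 39.8, 0], "hand": 80},
    {"rot": [0, 0, 6.8], "delta_pos": [0, 0, 0], "hand": 80},
    {"rot": [0, 0, 6.8], "delta_pos": [0, 0, 0], "hand": 80},
    {"rot": [0, 0, 6.8], "delta_pos": [0, 0, 0], "hand": 80},
    {"rot": [0, 0, 6.8], "delta_pos": [0, 0, 0], "hand": 80},
    {"rot": [0, 0, 6.8], "delta_pos": [0, 0, 0], "hand": 80},
    {"rot": [0, 0, 6.8], "delta_pos": [0, 0, 0], "hand": 80},
    {"rot": [0, 0, 6.8], "delta_pos": [0, 0, 0], "hand": 80},
    {"rot": [0, 0, 6.8], "delta_pos": [0, 0, 0], "hand": 80},
  ],
)

```text
time: 24.87
tool_pos: [440.6, -82.0, 263.1]
ee_rot: [0.039, 0.854, -0.518, 0.015]
contact_force: [-0.1, 0.3, 0.9]
gripper_width: 68.3
grasp_force: 0.0
```

Request:
apply_moves(
  motion=[
    {"rot": [0, 0, 6.8], "delta_pos": [0, 0, 0], "hand": 80},
    {"rot": [0, 0, 6.8], "delta_pos": [0, 0, 0], "hand": 80},
    {"rot": [0, 0, 6.8], "delta_pos": [0, 0, 0], "hand": 80},
    {"rot": [0, 0, 6.8], "delta_pos": [0, 0, 0], "hand": 80},
    {"rot": [0, 0, 6.8], "delta_pos": [0, 0, 0], "hand": 80},
    {"rot": [0, 0, 6.8], "delta_pos": [0, 0, 0], "hand": 80},
    {"rot": [0, 0, 6.8], "delta_pos": [0, 0, 0], "hand": 80},
    {"rot": [0, 0, 6.8], "delta_pos": [0, 0, 0], "hand": 80},
    {"rot": [0, 0, 6.8], "delta_pos": [0, 0, 0], "hand": 80},
    {"rot": [0, 0, 6.8], "delta_pos": [0, 0, 0], "hand": 80},
  ],
)

```text
time: 25.7
tool_pos: [440.6, -82.0, 263.1]
ee_rot: [-0.024, -0.418, 0.907, -0.034]
contact_force: [0.1, 1.3, 0.3]
gripper_width: 68.3
grasp_force: 0.0
```

Request:
apply_moves(
  motion=[
    {"rot": [0, 0, 6.8], "delta_pos": [0, 0, 0], "hand": 80},
    {"rot": [0, 0, 6.8], "delta_pos": [0, 0, 0], "hand": 80},
    {"rot": [0, 0, 6.8], "delta_pos": [0, 0, 0], "hand": 80},
    {"rot": [0, 0, 6.8], "delta_pos": [0, 0, 0], "hand": 80},
    {"rot": [0, 0, 6.8], "delta_pos": [0, 0, 0], "hand": 80},
    {"rot": [0, 0, 6.8], "delta_pos": [0, 0, 0], "hand": 80},
    {"rot": [0, 0, 0], "delta_pos": [0, 0, 0], "hand": 80},
    {"rot": [0, 0, 0], "delta_pos": [0, 0, 0], "hand": 80},
  ],
)

```text
time: 26.37
tool_pos: [440.8, -82.0, 263.5]
ee_rot: [-0.01, -0.081, 0.996, -0.041]
contact_force: [0.5, 0.3, -0.5]
gripper_width: 68.4
grasp_force: 0.0
```

```bash
python3 - <<'E'
from cart import *
st(); q=capture("top"); p=capture("side")
for n,c in(("top",q),("side",p)):
    print(n); [print(o) for o in cartons(c) if o[1]>-500 and o[0]<750]
plan([442.5,-192.6,26],down(107.3))
E
```

```text
t 26.4 P [440.8 -82.  263.5] psi 99.3 z [-0.014 -0.083 -0.996] j [-0.13 -0.15 -0.03  1.69 -0.08 -0.3 ] F [ 0.5  0.3 -0.5] w 68.4 g 0.0
top
side
(647.4, -133.0, 50.2, 42.9, 55.4, 297, [380, 270])
shift [  9.9 -90.1 246.2] rot(tool) [-4.5 -1.8 -8. ]
```

Request:
apply_moves(
  motion=[
    {"rot": [-2.2, -0.9, -4], "delta_pos": [0, 0, 0], "hand": 80},
    {"rot": [-2.3, -0.9, -4], "delta_pos": [0, 0, 0], "hand": 80},
    {"rot": [0, 0, 0], "delta_pos": [0, 0, 0], "hand": 80},
  ],
)

```text
time: 26.72
tool_pos: [441.0, -82.4, 264.3]
ee_rot: [0.0, -0.151, 0.989, 0.001]
contact_force: [-0.3, 0.2, -0.2]
gripper_width: 68.5
grasp_force: 0.0
```

```bash
python3 - <<'E'
from cart import *
st(); q=capture("top"); p=capture("side")
for n,c in(("top",q),("side",p)):
    print(n); [print(o) for o in cartons(c) if o[1]>-500 and o[0]<750]
    print([(np.round(d["point"]).astype(int).tolist(),round(d["score"],2)) for d in models.find_in(c,"carton0_c")])
plan([442.5,-192.6,26],down(107.3))
E
```

```text
t 26.7 P [441.  -82.4 264.3] psi 107.3 z [ 0.001  0.002 -1.   ] j [-0.19 -0.15 -0.03  1.69  0.   -0.49] F [-0.3  0.2 -0.2] w 68.5 g 0.0
top
[]
side
(647.4, -133.0, 50.2, 42.9, 55.4, 297, [380, 270])
(443.4, -193.2, 57.0, 38.2, 16.9, 388, [315, 328])
[([641, -138, 32], 0.71)]
shift [  31.  -105.9  238.4] rot(tool) [-0.   0.  -0.3]
```

Request:
apply_moves(
  motion=[
    {"rot": [0, 0, 0], "delta_pos": [7.8, -26.5, 0], "hand": 80},
    {"rot": [0, 0, 0], "delta_pos": [7.8, -26.5, 0], "hand": 80},
    {"rot": [0, 0, 0], "delta_pos": [7.7, -26.5, 0], "hand": 80},
    {"rot": [0, 0, 0], "delta_pos": [7.7, -26.5, 0], "hand": 80},
    {"rot": [0, 0, 0], "delta_pos": [0, 0, 35], "hand": 80},
    {"rot": [0, 0, 0], "delta_pos": [0, 0, 35], "hand": 80},
    {"rot": [0, 0, 0], "delta_pos": [0, 0, 35], "hand": 80},
    {"rot": [0, 0, 0], "delta_pos": [0, 0, 35], "hand": 80},
    {"rot": [0, 0, 0], "delta_pos": [0, 0, 30], "hand": 80},
    {"rot": [0, 0, 0], "delta_pos": [0, 0, 10], "hand": 80},
  ],
)

```text
time: 27.75
tool_pos: [440.7, -191.3, 79.9]
ee_rot: [-0.002, -0.148, 0.989, 0.001]
contact_force: [0.4, 0.5, 0.4]
gripper_width: 68.5
grasp_force: 0.0
```

```bash
python3 - <<'E'
from cart import *
st(); plan([442.8,-193,26],down(107))
E
```

```text
t 27.8 P [ 440.7 -191.3   79.9] psi 107.0 z [-0.005  0.002 -1.   ] j [-0.41 -0.07 -0.31  1.34 -0.   -0.71] F [0.4 0.5 0.4] w 68.5 g 0.0
shift [-1.7 -2.5 53.8] rot(tool) [ 0.2 -0.2  0. ]
```

Request:
apply_moves(
  motion=[
    {"rot": [0, 0, 0], "delta_pos": [-1.7, -2.5, 15], "hand": 80},
    {"rot": [0, 0, 0], "delta_pos": [0, 0, 18], "hand": 80},
    {"rot": [0, 0, 0], "delta_pos": [0, 0, 14], "hand": 80},
    {"rot": [0, 0, 0], "delta_pos": [0, 0, 8], "hand": 80},
    {"rot": [0, 0, 0], "delta_pos": [0, 0, 0], "hand": 80},
    {"rot": [0, 0, 0], "delta_pos": [0, 0, 0], "hand": 60},
    {"rot": [0, 0, 0], "delta_pos": [0, 0, 0], "hand": 30},
    {"rot": [0, 0, 0], "delta_pos": [0, 0, 0], "hand": 30},
    {"rot": [0, 0, 0], "delta_pos": [0, 0, 0], "hand": 30},
  ],
  newtons=30,
)

```text
time: 28.5
tool_pos: [446.0, -194.6, 30.9]
ee_rot: [0.001, -0.148, 0.989, -0.0]
contact_force: [-0.7, -0.4, 6.7]
gripper_width: 39.4
grasp_force: 31.8
```

```bash
python3 - <<'E'
from cart import *
st()
E
```

```text
t 28.5 P [ 446.  -194.6   30.9] psi 107.1 z [ 0.003 -0.    -1.   ] j [-0.41 -0.04 -0.38  1.23  0.   -0.71] F [-0.7 -0.4  6.7] w 39.4 g 31.8
```

Request:
apply_moves(
  motion=[
    {"rot": [0, 0, 0], "delta_pos": [0, 0, -10], "hand": 30},
    {"rot": [0, 0, 0], "delta_pos": [0, 0, -25], "hand": 30},
    {"rot": [0, 0, 0], "delta_pos": [0, 0, -34], "hand": 30},
    {"rot": [0, 0, 0], "delta_pos": [0, 0, -34], "hand": 30},
    {"rot": [0, 0, 0], "delta_pos": [0, 0, -34], "hand": 30},
    {"rot": [0, 0, 0], "delta_pos": [0, 0, -34], "hand": 30},
    {"rot": [0, 0, 0], "delta_pos": [0, 0, -34], "hand": 30},
    {"rot": [0, 0, 0], "delta_pos": [0, 0, -34], "hand": 30},
    {"rot": [0, 0, 0], "delta_pos": [0, 0, -34], "hand": 30},
    {"rot": [0, 0, 0], "delta_pos": [0, 0, 0], "hand": 30},
  ],
)

```text
time: 29.33
tool_pos: [445.5, -194.7, 309.9]
ee_rot: [0.004, -0.148, 0.989, -0.002]
contact_force: [1.3, -0.2, -0.4]
gripper_width: 39.3
grasp_force: 31.1
```

```bash
python3 - <<'E'
from cart import *
st(); plan([505,-440,300],down(106.1))
q=capture("top"); p=capture("side")
for n,c in(("top",q),("side",p)):
    print(n); [print(o) for o in cartons(c) if o[1]>-500 and o[0]<750]
E
```

```text
t 29.3 P [ 445.5 -194.7  309.9] psi 107.1 z [ 0.009 -0.003 -1.   ] j [-0.41 -0.04  0.16  1.77  0.   -0.71] F [ 1.3 -0.2 -0.4] w 39.3 g 31.1
shift [  15.2 -251.9   11.2] rot(tool) [-0.3  0.4  1. ]
top
(645.3, -133.0, 57.9, 39.6, 39.4, 417, [329, 209])
side
(564.9, 51.4, 65.6, 48.1, 61.3, 290, [308, 233])
(647.4, -133.0, 50.2, 42.9, 55.4, 297, [380, 270])
```

Request:
apply_moves(
  motion=[
    {"rot": [0, 0, 1], "delta_pos": [2.2, -18, 0], "hand": 30},
    {"rot": [0, 0, 0], "delta_pos": [2.2, -36, 0], "hand": 30},
    {"rot": [0, 0, 0], "delta_pos": [2.2, -36, 0], "hand": 30},
    {"rot": [0, 0, 0], "delta_pos": [2.2, -36, 0], "hand": 30},
    {"rot": [0, 0, 0], "delta_pos": [2.2, -36, 0], "hand": 30},
    {"rot": [0, 0, 0], "delta_pos": [2.2, -36, 0], "hand": 30},
    {"rot": [0, 0, 0], "delta_pos": [2.2, -36, 0], "hand": 30},
    {"rot": [0, 0, 0], "delta_pos": [0, -18, 0], "hand": 30},
    {"rot": [0, 0, 0], "delta_pos": [0, 0, 0], "hand": 30},
    {"rot": [0, 0, 0], "delta_pos": [0, 0, 0], "hand": 30},
  ],
)

```text
time: 30.27
tool_pos: [499.9, -441.4, 300.0]
ee_rot: [-0.001, -0.139, 0.99, 0.002]
contact_force: [0.9, -0.1, -1.4]
gripper_width: 39.4
grasp_force: 31.0
```

```bash
python3 - <<'E'
from cart import *
st(); plan([505,-440,200],down(106.1))
E
```

```text
t 30.3 P [ 499.9 -441.4  300. ] psi 106.0 z [-0.002  0.003 -1.   ] j [-0.72  0.43  0.7   1.84  0.   -1.  ] F [ 0.9 -0.1 -1.4] w 39.4 g 31.0
shift [ -5.4  -0.4 100. ] rot(tool) [ 0.2 -0.1 -0.1]
```

Request:
apply_moves(
  motion=[
    {"rot": [0, 0, 0], "delta_pos": [-5.4, 0, 15], "hand": 30},
    {"rot": [0, 0, 0], "delta_pos": [0, 0, 20], "hand": 30},
    {"rot": [0, 0, 0], "delta_pos": [0, 0, 15], "hand": 30},
    {"rot": [0, 0, 0], "delta_pos": [0, 0, 12], "hand": 30},
    {"rot": [0, 0, 0], "delta_pos": [0, 0, 12], "hand": 30},
    {"rot": [0, 0, 0], "delta_pos": [0, 0, 12], "hand": 30},
    {"rot": [0, 0, 0], "delta_pos": [0, 0, 10], "hand": 30},
    {"rot": [0, 0, 0], "delta_pos": [0, 0, 6], "hand": 30},
    {"rot": [0, 0, 0], "delta_pos": [0, 0, 0], "hand": 30},
  ],
)

```text
time: 31.02
tool_pos: [505.0, -438.2, 199.0]
ee_rot: [-0.0, -0.14, 0.99, 0.001]
contact_force: [-0.2, 0.4, -1.1]
gripper_width: 39.3
grasp_force: 31.0
```

```bash
python3 - <<'E'
from cart import *
st()
E
```

```text
t 31.0 P [ 505.  -438.2  199. ] psi 106.1 z [-0.001  0.002 -1.   ] j [-0.72  0.37  0.41  1.61  0.   -1.  ] F [-0.2  0.4 -1.1] w 39.3 g 31.0
```

Request:
apply_moves(
  motion=[
    {"rot": [0, 0, 0], "delta_pos": [0, 0, 0], "hand": 80},
    {"rot": [0, 0, 0], "delta_pos": [0, 0, 0], "hand": 80},
    {"rot": [0, 0, 0], "delta_pos": [0, 0, 0], "hand": 80},
    {"rot": [0, 0, 0], "delta_pos": [0, 0, 0], "hand": 80},
    {"rot": [0, 0, 0], "delta_pos": [0, 0, -15], "hand": 80},
    {"rot": [0, 0, 0], "delta_pos": [0, 0, -25], "hand": 80},
    {"rot": [0, 0, 0], "delta_pos": [0, 0, -30], "hand": 80},
    {"rot": [0, 0, 0], "delta_pos": [0, 0, -30], "hand": 80},
  ],
)

```text
time: 31.68
tool_pos: [505.1, -439.1, 301.5]
ee_rot: [0.0, -0.14, 0.99, 0.0]
contact_force: [0.4, -0.6, 0.2]
gripper_width: 68.7
grasp_force: 0.0
```

```bash
python3 - <<'E'
from cart import *
st()
q=capture("top"); p=capture("side"); save(p,"side8"); save(q,"top8")
for n,c in(("top",q),("side",p)):
    print(n); [print(o) for o in cartons(c) if o[1]>-500 and o[0]<750]
plan([647.5,-133,300],down(129.3))
E
```

```text
t 31.7 P [ 505.1 -439.1  301.5] psi 106.1 z [ 0.     0.001 -1.   ] j [-0.72  0.44  0.71  1.84  0.   -1.  ] F [ 0.4 -0.6  0.2] w 68.7 g 0.0
top
(645.3, -132.9, 57.7, 40.0, 40.3, 420, [329, 209])
side
(647.0, -133.2, 50.9, 42.1, 53.9, 295, [380, 270])
shift [-220.9  255.7    6. ] rot(tool) [ -0.4   0.2 -23.2]
```

Request:
apply_moves(
  motion=[
    {"rot": [0, 0, 0], "delta_pos": [-22.1, 25.6, 0], "hand": 80},
    {"rot": [0, 0, 0], "delta_pos": [-22.1, 25.6, 0], "hand": 80},
    {"rot": [0, 0, 0], "delta_pos": [-22.1, 25.6, 0], "hand": 80},
    {"rot": [0, 0, 0], "delta_pos": [-22.1, 25.6, 0], "hand": 80},
    {"rot": [0, 0, 0], "delta_pos": [-22.1, 25.6, 0], "hand": 80},
    {"rot": [0, 0, 0], "delta_pos": [-22.1, 25.6, 0], "hand": 80},
    {"rot": [0, 0, 0], "delta_pos": [-22.1, 25.6, 0], "hand": 80},
    {"rot": [0, 0, 0], "delta_pos": [-22.1, 25.6, 0], "hand": 80},
    {"rot": [0, 0, 0], "delta_pos": [-22.1, 25.6, 0], "hand": 80},
    {"rot": [0, 0, -6], "delta_pos": [-22.1, 25.6, 0], "hand": 80},
  ],
)

```text
time: 32.62
tool_pos: [647.4, -130.6, 300.6]
ee_rot: [0.0, -0.191, 0.982, 0.0]
contact_force: [1.9, 0.1, 0.4]
gripper_width: 68.3
grasp_force: 0.0
```

Request:
apply_moves(
  motion=[
    {"rot": [0, 0, -6], "delta_pos": [0, 0, 0], "hand": 80},
    {"rot": [0, 0, -6], "delta_pos": [0, 0, 0], "hand": 80},
    {"rot": [0, 0, -5.4], "delta_pos": [0, 0, 0], "hand": 80},
    {"rot": [0, 0, 0], "delta_pos": [0, 0, 30], "hand": 80},
    {"rot": [0, 0, 0], "delta_pos": [0, 0, 35], "hand": 80},
    {"rot": [0, 0, 0], "delta_pos": [0, 0, 35], "hand": 80},
    {"rot": [0, 0, 0], "delta_pos": [0, 0, 35], "hand": 80},
    {"rot": [0, 0, 0], "delta_pos": [0, 0, 35], "hand": 80},
    {"rot": [0, 0, 0], "delta_pos": [0, 0, 30], "hand": 80},
    {"rot": [0, 0, 0], "delta_pos": [0, 0, 0], "hand": 80},
  ],
)

```text
time: 33.45
tool_pos: [643.9, -131.4, 93.2]
ee_rot: [-0.004, -0.338, 0.941, 0.003]
contact_force: [-1.1, -0.1, -1.1]
gripper_width: 68.4
grasp_force: 0.0
```

```bash
python3 - <<'E'
from cart import *
st(); q=capture("top"); p=capture("side")
for n,c in(("top",q),("side",p)):
    print(n); [print(o) for o in cartons(c) if o[1]>-500 and o[0]<750]
plan([647.5,-133,27],down(129.5))
E
```

```text
t 33.5 P [ 643.9 -131.4   93.2] psi 129.5 z [-0.009  0.003 -1.   ] j [-0.2   0.35  0.18  1.41  0.   -0.89] F [-1.1 -0.1 -1.1] w 68.4 g 0.0
top
side
(648.3, -133.7, 50.2, 40.7, 55.3, 290, [380, 269])
shift [-0.1 -1.5 73.5] rot(tool) [ 0.1 -0.  -0. ]
```

Request:
apply_moves(
  motion=[
    {"rot": [0, 0, 0], "delta_pos": [0.5, -1.2, 18], "hand": 80},
    {"rot": [0, 0, 0], "delta_pos": [0, 0, 20], "hand": 80},
    {"rot": [0, 0, 0], "delta_pos": [0, 0, 18], "hand": 80},
    {"rot": [0, 0, 0], "delta_pos": [0, 0, 10], "hand": 80},
    {"rot": [0, 0, 0], "delta_pos": [0, 0, 6], "hand": 80},
    {"rot": [0, 0, 0], "delta_pos": [0, 0, 0], "hand": 60},
    {"rot": [0, 0, 0], "delta_pos": [0, 0, 0], "hand": 30},
    {"rot": [0, 0, 0], "delta_pos": [0, 0, 0], "hand": 30},
    {"rot": [0, 0, 0], "delta_pos": [0, 0, 0], "hand": 30},
  ],
)

```text
time: 34.3
tool_pos: [648.4, -133.4, 30.5]
ee_rot: [0.002, -0.338, 0.941, -0.001]
contact_force: [-0.0, -0.5, 4.2]
gripper_width: 39.1
grasp_force: 32.3
```

Request:
apply_moves(
  motion=[
    {"rot": [0, 0, 0], "delta_pos": [0, 0, -10], "hand": 30},
    {"rot": [0, 0, 0], "delta_pos": [0, 0, -25], "hand": 30},
    {"rot": [0, 0, 0], "delta_pos": [0, 0, -34], "hand": 30},
    {"rot": [0, 0, 0], "delta_pos": [0, 0, -34], "hand": 30},
    {"rot": [0, 0, 0], "delta_pos": [0, 0, -34], "hand": 30},
    {"rot": [0, 0, 0], "delta_pos": [0, 0, -34], "hand": 30},
    {"rot": [0, 0, 0], "delta_pos": [0, 0, -34], "hand": 30},
    {"rot": [0, 0, 0], "delta_pos": [0, 0, -34], "hand": 30},
    {"rot": [0, 0, 0], "delta_pos": [0, 0, -34], "hand": 30},
    {"rot": [0, 0, 0], "delta_pos": [0, 0, 0], "hand": 30},
  ],
)

```text
time: 35.13
tool_pos: [647.7, -133.4, 310.6]
ee_rot: [0.005, -0.338, 0.941, -0.003]
contact_force: [-0.3, -0.0, 0.1]
gripper_width: 39.2
grasp_force: 31.8
```

```bash
python3 - <<'E'
from cart import *
st(); plan([505,-440,300],down(106.1))
E
```

```text
t 35.1 P [ 647.7 -133.4  310.6] psi 129.5 z [ 0.011 -0.002 -1.   ] j [-0.2   0.41  0.68  1.83  0.   -0.89] F [-0.3 -0.   0.1] w 39.2 g 31.8
shift [ 305.1 -145.9    9.5] rot(tool) [-0.4  0.5 23.4]
```

Request:
apply_moves(
  motion=[
    {"rot": [0, 0, 0], "delta_pos": [30.5, -14.6, 0], "hand": 30},
    {"rot": [0, 0, 0], "delta_pos": [30.5, -14.6, 0], "hand": 30},
    {"rot": [0, 0, 0], "delta_pos": [30.5, -14.6, 0], "hand": 30},
    {"rot": [0, 0, 0], "delta_pos": [30.5, -14.6, 0], "hand": 30},
    {"rot": [0, 0, 0], "delta_pos": [30.5, -14.6, 0], "hand": 30},
    {"rot": [0, 0, 0], "delta_pos": [30.5, -14.6, 0], "hand": 30},
    {"rot": [0, 0, 0], "delta_pos": [30.5, -14.6, 0], "hand": 30},
    {"rot": [0, 0, 0], "delta_pos": [30.5, -14.6, 0], "hand": 30},
    {"rot": [0, 0, 0], "delta_pos": [30.5, -14.6, 0], "hand": 30},
    {"rot": [0, 0, 0], "delta_pos": [30.5, -14.6, 0], "hand": 30},
  ],
)

```text
time: 35.97
tool_pos: [503.5, -441.1, 302.2]
ee_rot: [0.001, -0.338, 0.941, -0.0]
contact_force: [-0.0, -0.8, 0.1]
gripper_width: 39.3
grasp_force: 31.7
```

Request:
apply_moves(
  motion=[
    {"rot": [0, 0, 6], "delta_pos": [0, 0, 0], "hand": 30},
    {"rot": [0, 0, 6], "delta_pos": [0, 0, 0], "hand": 30},
    {"rot": [0, 0, 6], "delta_pos": [0, 0, 0], "hand": 30},
    {"rot": [0, 0, 5.4], "delta_pos": [0, 0, 0], "hand": 30},
    {"rot": [0, 0, 0], "delta_pos": [0, 0, 0], "hand": 30},
    {"rot": [0, 0, 0], "delta_pos": [0, 0, 0], "hand": 30},
  ],
)

```text
time: 36.47
tool_pos: [504.5, -439.9, 301.8]
ee_rot: [0.0, -0.141, 0.99, 0.0]
contact_force: [0.0, -0.5, -0.8]
gripper_width: 39.2
grasp_force: 31.7
```

```bash
python3 - <<'E'
from cart import *
st(); plan([505,-440,199],down(106.1))
E
```

```text
t 36.5 P [ 504.5 -439.9  301.8] psi 106.2 z [ 0.001  0.    -1.   ] j [-0.72  0.44  0.71  1.84  0.   -1.  ] F [ 0.  -0.5 -0.8] w 39.2 g 31.7
shift [ -0.4  -0.3 102.8] rot(tool) [0.  0.1 0.1]
```

Request:
apply_moves(
  motion=[
    {"rot": [0, 0, 0], "delta_pos": [0, 0, 15], "hand": 30},
    {"rot": [0, 0, 0], "delta_pos": [0, 0, 20], "hand": 30},
    {"rot": [0, 0, 0], "delta_pos": [0, 0, 16], "hand": 30},
    {"rot": [0, 0, 0], "delta_pos": [0, 0, 12], "hand": 30},
    {"rot": [0, 0, 0], "delta_pos": [0, 0, 12], "hand": 30},
    {"rot": [0, 0, 0], "delta_pos": [0, 0, 12], "hand": 30},
    {"rot": [0, 0, 0], "delta_pos": [0, 0, 10], "hand": 30},
    {"rot": [0, 0, 0], "delta_pos": [0, 0, 6], "hand": 30},
    {"rot": [0, 0, 0], "delta_pos": [0, 0, 0], "hand": 30},
  ],
)

```text
time: 37.22
tool_pos: [504.3, -439.5, 197.0]
ee_rot: [-0.0, -0.14, 0.99, 0.001]
contact_force: [-0.9, 0.6, -0.1]
gripper_width: 39.2
grasp_force: 31.7
```

Request:
apply_moves(
  motion=[
    {"rot": [0, 0, 0], "delta_pos": [0, 0, 0], "hand": 80},
    {"rot": [0, 0, 0], "delta_pos": [0, 0, 0], "hand": 80},
    {"rot": [0, 0, 0], "delta_pos": [0, 0, 0], "hand": 80},
    {"rot": [0, 0, 0], "delta_pos": [0, 0, 0], "hand": 80},
    {"rot": [0, 0, 0], "delta_pos": [0, 0, -15], "hand": 80},
    {"rot": [0, 0, 0], "delta_pos": [0, 0, -25], "hand": 80},
    {"rot": [0, 0, 0], "delta_pos": [0, 0, -30], "hand": 80},
    {"rot": [0, 0, 0], "delta_pos": [0, 0, -30], "hand": 80},
  ],
)

```text
time: 37.88
tool_pos: [504.3, -439.7, 299.6]
ee_rot: [0.0, -0.14, 0.99, 0.0]
contact_force: [1.0, -0.6, 0.7]
gripper_width: 68.3
grasp_force: 0.0
```

Request:
apply_moves(
  motion=[
    {"rot": [0, 0, 0], "delta_pos": [20, 30, 0], "hand": 80},
    {"rot": [0, 0, 0], "delta_pos": [20, 30, 0], "hand": 80},
    {"rot": [0, 0, 0], "delta_pos": [20, 30, 0], "hand": 80},
    {"rot": [0, 0, 0], "delta_pos": [20, 30, 0], "hand": 80},
    {"rot": [0, 0, 0], "delta_pos": [20, 30, 0], "hand": 80},
    {"rot": [0, 0, 0], "delta_pos": [20, 30, 0], "hand": 80},
    {"rot": [0, 0, 0], "delta_pos": [20, 0, 0], "hand": 80},
    {"rot": [0, 0, 0], "delta_pos": [0, 0, 0], "hand": 80},
  ],
)

```text
time: 38.55
tool_pos: [317.8, -305.0, 300.1]
ee_rot: [0.001, -0.14, 0.99, -0.001]
contact_force: [0.1, 0.3, 1.4]
gripper_width: 68.5
grasp_force: 0.0
```

```bash
python3 - <<'E'
from cart import *
st()
q=capture("top"); p=capture("side"); save(p,"side9"); save(q,"top9")
for n,c in(("top",q),("side",p)):
    print(n); [print(o) for o in cartons(c) if o[1]>-500 and o[0]<750]
cv2.imwrite("pics/end.png",np.hstack([cv2.resize(q["frame"][130:390],(400,163)).repeat(1,0) if 0 else cv2.resize(q["frame"][60:390,50:600],(400,240),interpolation=3),cv2.resize(p["frame"][120:480,150:550],(400,360),interpolation=3)[:240]])[:,:,::-1]) if 0 else cv2.imwrite("pics/end.png",np.vstack([q["frame"][140:390,:620],p["frame"][120:460,:620]])[:,:,::-1])
E
```

```text
t 38.5 P [ 317.8 -305.   300.1] psi 106.1 z [ 0.002 -0.002 -1.   ] j [-0.76 -0.15  0.04  1.76  0.   -1.05] F [0.1 0.3 1.4] w 68.5 g 0.0
top
side
```

View pics/end.png

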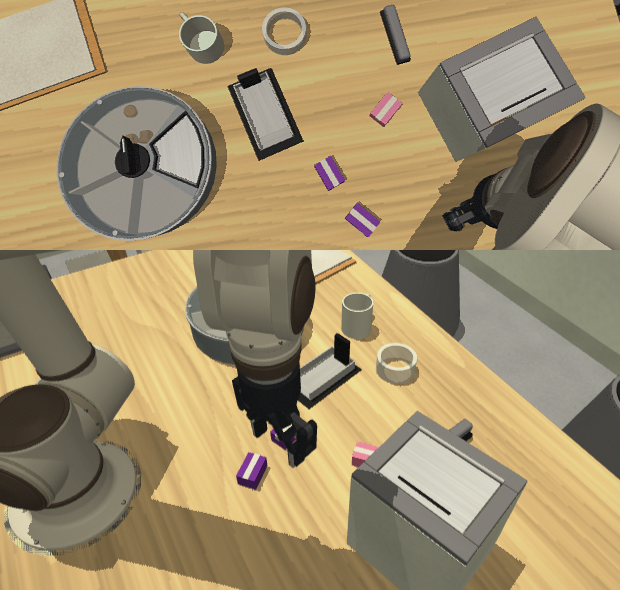

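```bash
python3 -c "
from workcell import ticket; print(ticket.hand_in())"
```

```text
the job is handed in; nothing more can be done
None
```

I handed the job in at about 39 s: the wooden knobs are in the wide compartment (four clearly seen of the five I counted), the empty tray is on its mat, the blank sector closes the window, both brown cartons went through the flap, which is shut, and I left the tape, mug, stapler and the pink and purple look-alikes alone; no verdict came back.

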